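Clamp a swatch tile under the sprung arm of a colour meter

ROBOT

A 6-joint arm with a two-finger parallel gripper is mounted at the origin on the work surface. World frame = base frame: x ahead of the robot, y to its left, z up, the work surface at z = 0. Lengths are in m, angles in degrees, forces in N, time in s.
With the tool pointing down it reaches from about 0.35 to 0.725 m from the base axis. Payload 6 kg.
Tool frame: the origin (TCP) lies on the centre line of the jaws, within the pads' length; the fingertips stand 17 mm ahead of it and the grasp point (between the pads) lies 2 mm behind it; z points along the fingers, y is the line along which they close (so a half turn about z gives the same grasp; the last joint's range is limited). The gripper opens to 85 mm and grips with 20 to 120 N. Pads are 22 mm wide; open, the fingers measure 114 mm over their backs; the gripper's body (76 mm by 85 mm) begins 54 mm behind the grasp point. The pads swing forward as they close: fully open they stand 13 mm farther back than shut.
Start: joints at [82.89, 2.303, 4.859, 0, -92.561, -19.12], TCP at [0.265, 0.538, 0.248] pointing down, gripper open.
Joint ranges: [-146.85, 146.85], [-73.84, 115.35], [-62.03, 85.46], [-188.31, 113.3], [-161.28, -10.13], [-171.36, 171.36]. Speed limits (degrees/s): [147.25, 147.25, 172.46, 180, 180, 180].

INTERFACE

Orientations are given as a 3x3 rotation matrix whose columns are the frame's x, y, z axes.
In Python, from rig import r gives the robot as it stands.
- The arm moves only by the tool arm_command, never from a script. Its argument "targets" is a list of rows, each an object of numbers: "x", "y", "z": the shift along the tool's x, y, z in units of 30 cm (1.0 is 30 cm); "ax", "ay", "az": the turn, a rotation vector about the tool's x, y, z in units of 0.15 rad (1.0 is 0.15 rad). In form: [{"x": .., "y": .., "z": .., "ax": .., "ay": .., "az": ..}, ...]. A call has 1 to 8 rows; each row shifts and turns the commanded pose from where the row before left it, along the tool's axes as they then stand; what a row does not reach is not made up. A row lasts 1/8 s, in which the tool goes at most 62.5 mm and 10.7 degrees, less where a joint would pass 70% of its speed; a pose out of reach is approached as far as the arm can. A call with a number of a shift or a turn outside -1 to 1 is refused whole. A call with a gripper value outside its range is refused whole. "fingers" is the closure in counts, from 0 (fully open) to 255 (shut), set as the call begins (left out, the last holds). The fingers move at their own pace and stop on an object; "grip_force" is the grip in N (left out, the last holds). Time passes only in rows, so rows that do not move let the fingers close. It gives the time, the measured TCP pose, the force, the opening and the grip force at its end, in the units of the state.
- r.observe(): the state, without advancing time (a new reading comes with each control period).
- r.capture(name): name is "scene" or "top" or "wrist"; returns the picture (420x560x3 uint8, blue, green, red); there is no depth.
- r.camera_info(name): a dict with "K" (3x3 intrinsics, pixels), "k1" (the pictures are not rectified: a ray, as slopes to the right and down, at radius r is drawn at 1 + k1 r^2 times it, then the intrinsics apply), "camera_from_world" (4x4, takes a point from world to camera coordinates). Camera axes: x right, y up, looking along -z (the intrinsics and any distortion apply to the point x, -y, -z); pixel columns grow to the right and rows downward; lengths in m; the calibration is good to about 2 mm. A picture is of the moment at which its call begins: read the wrist's pose just before it. camera_info takes no time and is no camera call; for the wrist camera it gives the pose at the moment of the call.
- r.close_job(): hands the job in; it is judged then, once.
The state is a dict: "time_s": time; "qpos": joint angles; "qd": joint speeds; "joint_torque": joint torques, N m; "tool_pos": TCP position; "orientation": TCP orientation; "force": force on the tool from outside, world axes, zero at the start; "wrist_torque": the same for the moment, N m; "finger_gap": opening from 0.0 (shut) to 1.0 (fully open); "grasp_force": force on a finger pad.
Only numpy, scipy, OpenCV 4.12 (cv2) and the standard library are available. Lean on these libraries where they do the work, as an engineer would, in place of code of your own. Each camera call takes 0.05 s, during which the arm holds its last target. There are 200 camera calls.

TASK

Get the red swatch tile ready to be measured on the colour meter: push the blue lever of the sprung sample arm back until its catch clicks and holds the arm open by itself, easing it there and not straining it hard against its buffer. With the arm open, bring the red tile over the measuring port, flush against both metal stops, and then press the red release key so that the arm closes onto the tile and holds it. Leave the other things on the meter and on the bench where they are.

Things in the scene. Friction and masses are not known exactly. Their poses are not given: they have to be found in the camera images.
- meter: Benchtop colour meter fixed on the bench: grey casing, flat white deck 90 mm above the bench. Origin on the bench under it, z up; the casing spans x -130 to +140 mm, y -175 to +185 mm. All positions below called x, y, z are in this frame. Grey cheek plates of the catch stand at x -65 to -25 mm: up to z 140 mm at y -125 to 0, and up to z 185 mm at y -45 to -15.
- port (a point): Centre of the round black measuring port, on the deck (x 45, y 30, z 90 mm). The 80 mm tile is rightly placed when its centre is over this point and its edges lie parallel to the meter's x and y.
- end_stop (a point): Top middle of the end stop's face: an aluminium bar standing 8 mm above the deck. Its face is at y = -10 mm, looks to +y and runs from x 7 to 83 mm. The point is at x 45, y -10, z 98 mm.
- side_stop (a point): Top middle of the side stop's face: an aluminium bar standing 8 mm above the deck. Its face is at x = +5 mm, looks to +x and runs from y -6 to 66 mm. The point is at x 5, y 30, z 98 mm.
- swingarm (a joint): Opening of the sprung, damped sample arm, rad: 0 = pad down on the bare deck, about 0.09 on the 12 mm tile, grows as it swings up. Arm and blue lever are one rigid piece on the shaft. Holding it takes 0.6 N m at 0, 1.0 N m at 1.2 rad, up to 0.3 N m more when near the catch or moved fast. It shuts by itself unless caught.
- catch (a point): Middle of the pivot shaft at the catch collar (x -45, y -100, z 120 mm); the shaft is parallel to x. The catch snaps in by itself at an opening between 0.96 and 1.28 rad, set by the clamped collar: unknown and different each time. Eased back, a caught arm stays; one not caught follows. From 0.09 rad past the catch a rubber buffer stiffens the push: twice the force 0.16 rad past it, solid soon after.
- lever_bar (a point): Centre of the blue cross bar on the lever, 18 mm thick, 55 mm long, parallel to x at x -95 mm, 105 mm from the shaft axis on a 12 mm stalk. Arm closed: it leans 0.65 rad towards +y (bar at y -36, z 204 mm); pushed to -y it passes upright (y -100, z 225 mm) at 0.65 rad open and leans to -y beyond. Push on its +y side, 6 to 14 N.
- pad (a point): Centre of the underside of the round rubber pad, 40 mm across, at the end of the black sample arm (22 mm wide, at x 45 mm), 130 mm from the shaft. With the arm caught this point is at y -35 to 0, z 205 to 235 mm and the arm's tip reaches up to z 255 mm; it closes down over the port.
- release_key (a point): Centre of the top face of the red release key, 32 by 32 mm, 8 mm thick, at x -50, y 55, z 167 mm. Pressed straight down 7 to 12 mm (it can go 18 mm) with 5 to 10 N it lifts the catch and the arm swings shut within a second; it springs back when let go. On closing the lever sweeps back to y -27 mm at x -123 to -67 mm.
- tile: Red coated clay swatch tile, 80 by 80 by 12 mm, about 160 g, lying loose and flat on the meter's deck, on the +y and +x side of its place. Origin: centre of its underside, axes along its edges. Any of its four quarter turns will do.
- white_puck: White calibration puck in a black mount, 64 mm across, 15 mm high, loose on the deck, around meter x -85, y 140 mm; leave it. Origin: centre of its underside.
- tub: White plastic tub of red paste, 118 mm across, 80 mm high, on the bench; leave it. Origin: centre of its underside.
- dropper: Pale dropper bottle, 44 mm across, 147 mm high, on the bench; leave it. Origin: centre of its underside.
- glass_jar: Brown jar with a steel cap, 72 mm across, 110 mm high, on the bench; leave it. Origin: centre of its underside.
- palette_knife: Palette knife with a wooden handle, 210 mm long, lying on the bench; leave it. Origin: under the front end of the handle, on the bench.
- brush: Blue-handled flat brush, 260 mm long, lying on the bench; leave it. Origin: under its handle, on the bench.
- ochre_swatch: Ochre swatch tile, 80 by 80 by 12 mm, lying on the bench; not the one to be measured, leave it. Origin: centre of its underside.
There are look-alikes about, which are no part of the job. There is more than one size of the tile; the one meant has the size given above.

How it is judged:
By the outcome, as a careful person would: the job done as asked, in the order asked, and still so for the second after the job is handed in, with the robot touching nothing.
It also fails if it takes over 72 s, if anything falls off the work surface, if the arm or the gripper's body presses on something with over 40 N, if the wrist force passes 120 N, or if a joint passes its speed limit or range.

## Working session

There is one attempt and no reset: what is moved stays moved. The work goes in short steps, Python scripts to look and compute and a tool call to move; the robot and the scene stay as the last step left them, time stands still between calls to the robot, and variables do not carry over. Pictures are saved under pics/ and viewed, at most 10 in all, crops included, and the job is handed in when it is done.

Besides the shell and the picture viewer there is one more tool, called after "Request:" as name(argument=value, ...), one argument or row to a line, values as JSON. arm_command: Moves the arm, as the interface text tells. Its arguments: {"type":"object","properties":{"targets":{"type":"array"},"fingers":{"type":"number"},"grip_force":{"type":"number"}},"required":["targets"]}

```bash
ls; mkdir -p pics
python3 - <<'E'
from rig import r
import cv2,numpy as np
s=r.observe();print(s)
for n in("scene","top"):
    cv2.imwrite(f"pics/{n}0.png",r.capture(n));c=r.camera_info(n);print(n,np.round(c["K"],1).tolist(),c["k1"],np.round(c["camera_from_world"],4).tolist())
E
```

```text
pics
{'time_s': 0.0, 'qpos': array([ 8.28894417e+01,  2.33795001e+00,  4.80137810e+00, -2.66870774e-02,
       -9.25611642e+01, -1.91187726e+01]), 'qd': array([-0.08287909,  0.04117808,  0.04152935,  0.09402488, -0.05651666,
        0.00623959]), 'joint_torque': array([-1.30110739e-04, -3.68209469e+01,  3.47417307e+01,  6.93226129e+00,
       -5.30346195e-03, -5.49571141e-06]), 'tool_pos': array([0.26497824, 0.53798253, 0.2472763 ]), 'orientation': array([[ 8.97041299e-01, -4.41946213e-01, -6.72887326e-04],
       [-4.41946709e-01, -8.97039817e-01, -1.63510316e-03],
       [ 1.19020927e-04,  1.76413541e-03, -9.99998437e-01]]), 'force': array([ 0.09978706, -0.51258731,  0.56063587]), 'wrist_torque': array([ 0.02792665,  0.00450657, -0.00028454]), 'grasp_force': 0.0, 'finger_gap': 0.9984335859576098}
scene [[427.0, 0.0, 279.5], [0.0, 427.0, 209.7], [0.0, 0.0, 1.0]] -0.10698414396716102 [[-0.468, 0.8837, -0.0066, 0.2263], [-0.7159, -0.3747, 0.5892, 0.2934], [0.5181, 0.2805, 0.808, -1.6814], [0.0, 0.0, 0.0, 1.0]]
top [[389.3, 0.0, 283.6], [0.0, 389.3, 214.0], [0.0, 0.0, 1.0]] -0.07033154757049975 [[0.0095, -0.9999, -0.0142, 0.0103], [0.9939, 0.0079, 0.1098, -0.5071], [-0.1097, -0.0152, 0.9939, -1.0664], [0.0, 0.0, 0.0, 1.0]]
```

View pics/scene0.png

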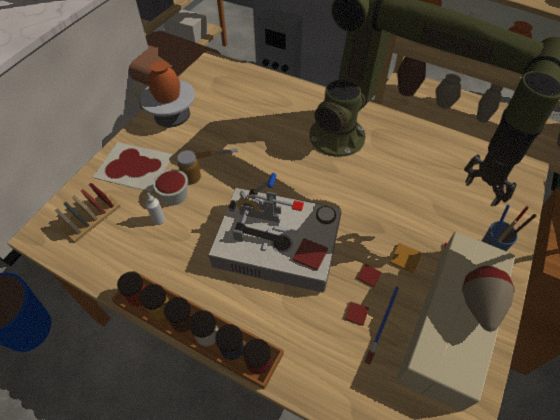

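View pics/top0.png

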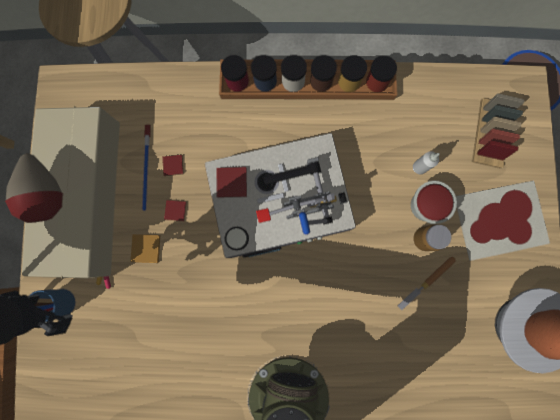

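Red candidates in the top picture: the tile on the meter deck at (231,181), small red tiles on the bench at (173,165) and (176,210), and the red key at (264,215). By the description it is the one on the deck. I'll check it with one crop.

```bash
cat > h.py <<'E'
import numpy as np, cv2
from rig import r
def proj(n,P,c=None):
    c=c or r.camera_info(n);T=np.array(c["camera_from_world"]);P=np.atleast_2d(P)
    q=P@T[:3,:3].T+T[:3,3];x=q[:,0]/-q[:,2];y=-q[:,1]/-q[:,2]
    d=1+c["k1"]*(x*x+y*y);K=np.array(c["K"])
    return np.c_[K[0,0]*x*d+K[0,2],K[1,1]*y*d+K[1,2]]
def ray(n,uv,z,c=None):
    "pixels -> world points on plane z"
    c=c or r.camera_info(n);T=np.array(c["camera_from_world"]);K=np.array(c["K"])
    p=cv2.undistortPoints(np.float64(uv).reshape(-1,1,2),K,np.array([c["k1"],0,0,0.]))[:,0]
    d=np.c_[p[:,0],-p[:,1],-np.ones(len(p))]@T[:3,:3];o=-T[:3,:3].T@T[:3,3]
    return o+d*((z-o[2])/d[:,2])[:,None]
E
python3 - <<'E'
import cv2
i=cv2.imread("pics/top0.png")[125:270,195:365]
i=cv2.convertScaleAbs(cv2.resize(i,None,fx=4.1,fy=4.1,interpolation=cv2.INTER_CUBIC),alpha=1.25)
cv2.imwrite("pics/c1.png",i)
E
```

```text
(no output)
```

View pics/c1.png

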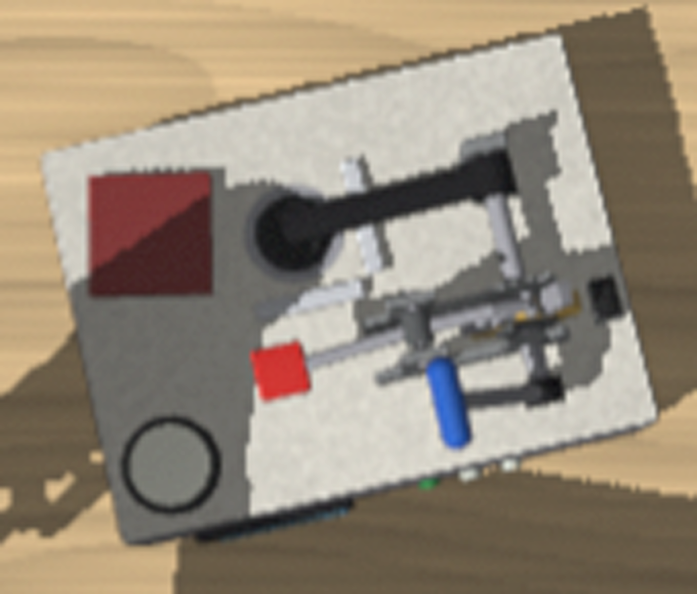

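The crop shows the deck tile with corners (90,177), (209,170), (212,296), (90,296), and deck corners at (43,157), (562,36), (658,420), (128,543). The key is at (281,371) and the bar at (449,402). Next I fit poses to these.

```bash
cat > fit.py <<'E'
from h import *
from scipy.optimize import least_squares
f=lambda a:(np.array(a,float)+.5)/4.1+[195,125]-.5
c=r.camera_info("top")
def tf(p,P):
    P=np.atleast_2d(np.array(P,float));a=p[2];R=np.array([[np.cos(a),-np.sin(a)],[np.sin(a),np.cos(a)]])
    return np.c_[P[:,:2]@R.T+p[:2],P[:,2]]
mp=[[.14,.185,.09],[.14,-.175,.09],[-.13,-.175,.09],[-.13,.185,.09],[-.05,.055,.167],[-.095,-.036,.204+.004]]
uv=f([[43,157],[562,36],[658,420],[128,543],[281,371],[449,402]])
s=least_squares(lambda p:(proj("top",tf(p,mp),c)-uv).ravel(),[.5,0,0.2])
M=s.x;print("meter",M[:2],np.degrees(M[2]),s.fun.reshape(-1,2).round(1).tolist())
th=f([[90,177],[209,170],[212,296],[90,296]]);h=.04
W=ray("top",th,.102,c);print(W.round(4).tolist(),np.linalg.norm(W-np.roll(W,1,0),axis=1))
t=least_squares(lambda p:(proj("top",tf(p,[[h,h,.102],[h,-h,.102],[-h,-h,.102],[-h,h,.102]]),c)-th).ravel(),[*W[:,:2].mean(0),0])
T=t.x;print("tile",T[:2],np.degrees(T[2]),t.fun.round(1))
R=np.array([[np.cos(M[2]),-np.sin(M[2])],[np.sin(M[2]),np.cos(M[2])]])
print("tile in meter",(T[:2]-M[:2])@R,np.degrees(T[2]-M[2]))
np.save("M.npy",M)
print("puck",(ray("top",f([[171,464]]),.105,c)[0,:2]-M[:2])@R)
for n in("scene",):
    i=cv2.imread("pics/scene0.png")
    for q in proj(n,tf(M,mp+[[.045,-.01,.098],[.005,.03,.098]])): cv2.circle(i,tuple(int(v) for v in q.round()),1,(0,255,0),-1)
    for q in proj(n,tf(T,[[h,h,.102],[h,-h,.102],[-h,-h,.102],[-h,h,.102]])): cv2.circle(i,tuple(int(v) for v in q.round()),1,(255,255,0),-1)
    cv2.imwrite("pics/c2.png",cv2.resize(i[160:300,190:360],None,fx=4,fy=4))
E
python3 fit.py
```

```text
meter [0.54995405 0.02019398] 13.638000689069258 [[-1.8, -1.7], [0.7, -2.0], [2.0, 0.8], [-1.8, 1.9], [0.4, 0.1], [0.4, 0.4]]
[[0.6216, 0.1938, 0.102], [0.6265, 0.1161, 0.102], [0.5437, 0.1124, 0.102], [0.5432, 0.1914, 0.102]] [0.07840622 0.07781277 0.08289216 0.07897571]
tile [0.58374025 0.15344731] 2.0556737462136603 [-0.4 -0.3  0.5  0.5  0.2 -0.6 -0.2  0.3]
tile in meter [0.06425296 0.12152989] -11.582326942855596
puck [-0.08413599  0.1396295 ]
```

View pics/c2.png

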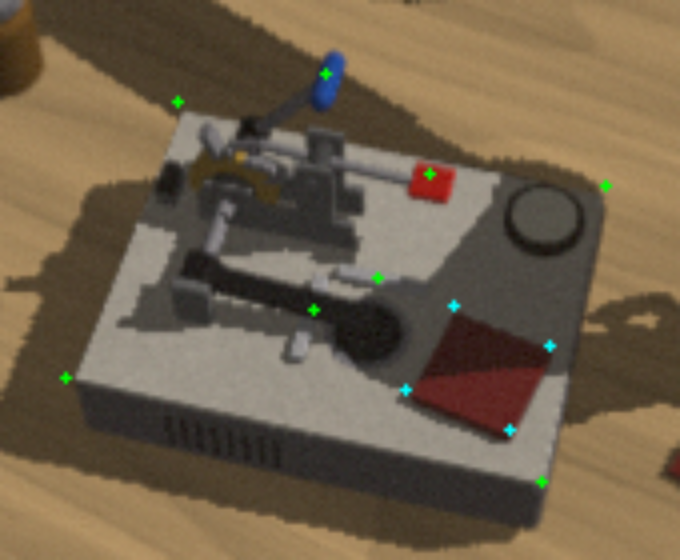

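Scene reprojection agrees to 1–2 px: the tile is 80 mm on the meter at meter-frame (64,122) mm, turned -11.6°. I'll turn the tool so that tool x = meter -y and y = meter -x, shutting the fingers for the lever push.

Request:
arm_command(
  targets=[
    {"az": 0.97},
    {"az": 0.97},
    {"az": 0.97},
    {"az": 0.97},
    {"az": 0.97},
    {"az": 0.97},
  ],
  fingers=255,
  grip_force=20,
)

```text
validation failed for argument at $.ta...
```

```bash
cat > n.py <<'E'
"usage: n.py x y z(mm, meter) [mode y|x]: shift needed in tool units, residual turn"
import sys
from h import *
from scipy.spatial.transform import Rotation as Ro
M=np.load("M.npy");Rm=Ro.from_euler("z",M[2]).as_matrix();o=np.r_[M[:2],0]
s=r.observe();R=np.array(s["orientation"]);p=np.array(s["tool_pos"])
print("t",round(s["time_s"],2),"meter mm",(Rm.T@(p-o)*1e3).round(1),"F meter",(Rm.T@s["force"]).round(2),"gap",round(s["finger_gap"],3),"q",s["qpos"].round(0))
if len(sys.argv)>3:
    t=o+Rm@np.array([float(a) for a in sys.argv[1:4]])/1e3
    m=sys.argv[4] if len(sys.argv)>4 else "y"
    D=Rm@(np.array([[0,-1,0],[-1,0,0],[0,0,-1.]]) if m=="y" else np.array([[-1,0,0],[0,1,0],[0,0,-1.]]))
    print("shift units",(R.T@(t-p)/.3).round(3),"turn units",(Ro.from_matrix(R.T@D).as_rotvec()/.15).round(2))
E
python3 n.py -108 12 222
```

```text
t 0.1 meter mm [-154.8  570.4  247.4] F meter [-0.11 -1.16 -0.16] gap 1.004 q [ 83.   2.   5.  -0. -93. -19.]
shift units [1.313 1.328 0.087] turn units [ 0.01 -0.01  5.83]
```

Request:
arm_command(
  targets=[
    {"x": 0, "y": 0, "z": 0, "ax": 0, "ay": 0, "az": 0.97},
    {"x": 0, "y": 0, "z": 0, "ax": 0, "ay": 0, "az": 0.97},
    {"x": 0, "y": 0, "z": 0, "ax": 0, "ay": 0, "az": 0.97},
    {"x": 0, "y": 0, "z": 0, "ax": 0, "ay": 0, "az": 0.97},
    {"x": 0, "y": 0, "z": 0, "ax": 0, "ay": 0, "az": 0.97},
    {"x": 0, "y": 0, "z": 0, "ax": 0, "ay": 0, "az": 0.97},
  ],
  fingers=255,
  grip_force=20,
)

```text
time_s: 0.85
tool_pos: [0.265, 0.5381, 0.2477]
orientation: [[0.233, -0.972, -0.0], [-0.972, -0.233, -0.001], [0.001, 0.001, -1.0]]
force: [0.7, 0.2, 0.1]
finger_gap: 0.001
grasp_force: 0.0
```

```bash
python3 n.py -108 12 222
```

```text
t 0.85 meter mm [-154.8  570.5  247.7] F meter [ 0.73 -0.01  0.11] gap 0.001 q [ 83.   2.   5.  -0. -93. -69.]
shift units [ 1.861 -0.161  0.087] turn units [ 0.   -0.01 -0.02]
```

Request:
arm_command(
  targets=[
    {"x": 0.19, "y": -0.02, "z": 0, "ax": 0, "ay": 0, "az": 0},
    {"x": 0.19, "y": -0.02, "z": 0, "ax": 0, "ay": 0, "az": 0},
    {"x": 0.19, "y": -0.02, "z": 0, "ax": 0, "ay": 0, "az": 0},
    {"x": 0.19, "y": -0.02, "z": 0, "ax": 0, "ay": 0, "az": 0},
    {"x": 0.19, "y": -0.02, "z": 0, "ax": 0, "ay": 0, "az": 0},
    {"x": 0.19, "y": -0.02, "z": 0, "ax": 0, "ay": 0, "az": 0},
    {"x": 0.19, "y": -0.02, "z": 0, "ax": 0, "ay": 0, "az": 0},
    {"x": 0.19, "y": -0.02, "z": 0, "ax": 0, "ay": 0, "az": 0},
  ],
)

```text
time_s: 1.85
tool_pos: [0.4202, 0.1049, 0.2482]
orientation: [[0.238, -0.971, 0.0], [-0.971, -0.238, 0.0], [-0.0, -0.0, -1.0]]
force: [0.8, -0.3, -0.1]
finger_gap: -0.003
grasp_force: 0.0
```

```bash
python3 n.py -110 12 221
python3 - <<'E'
from h import *
c=r.camera_info("wrist");i=r.capture("wrist");cv2.imwrite("pics/w1.png",i)
import pickle;pickle.dump(c,open("w1.pkl","wb"));print(np.round(c["camera_from_world"],3).tolist())
E
```

```text
t 1.85 meter mm [-106.1  112.9  248.2] F meter [ 0.72 -0.44 -0.11] gap -0.003 q [ 41. -24. -18.  -0. -96. -27.]
shift units [0.336 0.014 0.091] turn units [-0.    0.    0.02]
[[-0.971, -0.239, 0.0, 0.433], [0.227, -0.922, -0.315, 0.042], [0.075, -0.306, 0.949, -0.38], [0.0, 0.0, 0.0, 1.0]]
```

View pics/w1.png

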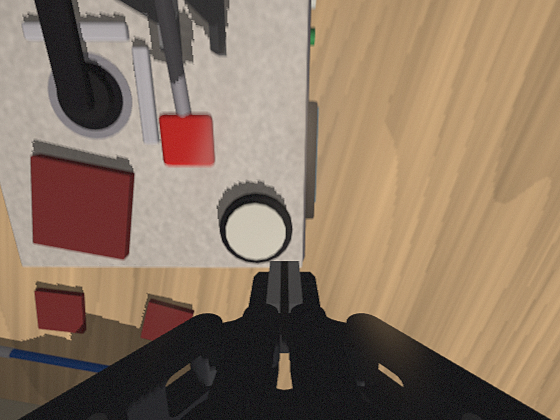

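The wrist view shows the tile corners at (34,156), (133,172), (128,259), (32,243), the key centre at (187,140), the side stop's left edge near (134,50)–(146,140) and the end stop's lower edge at y≈39.

Run:
```python
from h import *
import pickle
c=pickle.load(open("w1.pkl","rb"));M=np.load("M.npy");a=M[2];R=np.array([[np.cos(a),-np.sin(a)],[np.sin(a),np.cos(a)]])
m=lambda uv,z:(((ray("wrist",uv,z,c)[:,:2]-M[:2])@R)*1e3).round(1).tolist()
print("key",m([[160,115],[212,115],[214,164],[163,167],[187,140]],.167))
print("tile",m([[34,156],[133,172],[128,259],[32,243]],.102))
print("side",m([[134,50],[146,140]],.098),"end",m([[27,38],[125,39]],.090))
print("deck",m([[302,265],[24,265],[2,190],[305,100]],.09),"puck",m([[256,230]],.105))
i=cv2.imread("pics/w1.png")[0:280,0:330];cv2.imwrite("pics/w1c.png",cv2.resize(i,None,fx=2.1,fy=2.1,interpolation=cv2.INTER_CUBIC))
```

```text
key [[-33.1, 40.9], [-63.7, 40.8], [-63.1, 69.9], [-31.4, 71.9], [-47.7, 55.4]]
tile [[94.8, 76.0], [17.0, 88.8], [32.3, 167.5], [114.1, 152.2]]
side [[5.4, -2.3], [4.8, 63.5]] end [[88.4, -11.3], [14.4, -10.9]]
deck [[-123.4, 179.2], [136.5, 180.0], [138.2, 107.6], [-122.8, 32.6]] puck [[-82.5, 138.2]]
```

Request:
arm_command(
  targets=[
    {"x": 0.12, "y": 0.007, "z": 0, "ax": 0, "ay": 0, "az": 0},
    {"x": 0.12, "y": 0.007, "z": 0.03, "ax": 0, "ay": 0, "az": 0.02},
    {"x": 0.096, "y": 0, "z": 0.06, "ax": 0, "ay": 0, "az": 0},
    {"x": 0.05, "y": 0, "z": 0, "ax": 0, "ay": 0, "az": 0},
    {"x": 0.02, "y": 0, "z": 0, "ax": 0, "ay": 0, "az": 0},
    {"x": 0.02, "y": 0, "z": 0, "ax": 0, "ay": 0, "az": 0},
  ],
)

```text
time_s: 2.65
tool_pos: [0.4466, -0.0182, 0.222]
orientation: [[0.235, -0.972, 0.001], [-0.972, -0.235, 0.0], [-0.0, -0.001, -1.0]]
force: [-0.5, 0.3, -0.3]
finger_gap: -0.003
grasp_force: 0.0
```

```bash
python3 n.py -110 -20 222
```

```text
t 2.65 meter mm [-109.5  -13.   222. ] F meter [-0.43  0.41 -0.27] gap -0.003 q [ 24. -22. -19.   0. -93. -10.]
shift units [ 0.023  0.002 -0.   ] turn units [-0.01  0.   -0.  ]
```

Request:
arm_command(
  targets=[
    {"x": 0.02, "y": 0, "z": -0.01, "ax": 0, "ay": 0, "az": 0},
    {"x": 0.02, "y": 0, "z": -0.011, "ax": 0, "ay": 0, "az": 0},
    {"x": 0.02, "y": 0, "z": -0.009, "ax": 0, "ay": 0, "az": 0},
    {"x": 0.02, "y": 0, "z": -0.008, "ax": 0, "ay": 0, "az": 0},
    {"x": 0.02, "y": 0, "z": -0.006, "ax": 0, "ay": 0, "az": 0},
    {"x": 0.02, "y": 0, "z": -0.004, "ax": 0, "ay": 0, "az": 0},
    {"x": 0.02, "y": 0, "z": -0.003, "ax": 0, "ay": 0, "az": 0},
    {"x": 0.02, "y": 0, "z": -0.002, "ax": 0, "ay": 0, "az": 0},
  ],
)

```text
time_s: 3.65
tool_pos: [0.4578, -0.0641, 0.2443]
orientation: [[0.238, -0.971, 0.007], [-0.971, -0.238, 0.002], [-0.0, -0.007, -1.0]]
force: [-16.1, 12.8, 30.7]
finger_gap: -0.001
grasp_force: 16.7
```

```bash
python3 n.py -110 -100 240;python3 -c "
from h import *
i=r.capture('top');cv2.imwrite('pics/t2.png',cv2.resize(i[125:270,195:365],None,fx=4,fy=4))"
```

```text
t 3.65 meter mm [-109.4  -60.2  244.3] F meter [-12.65  16.27  30.69] gap -0.001 q [ 17. -20. -15.   0. -94.  -3.]
shift units [0.133 0.002 0.014] turn units [-0.05  0.    0.01]
```

View pics/t2.png

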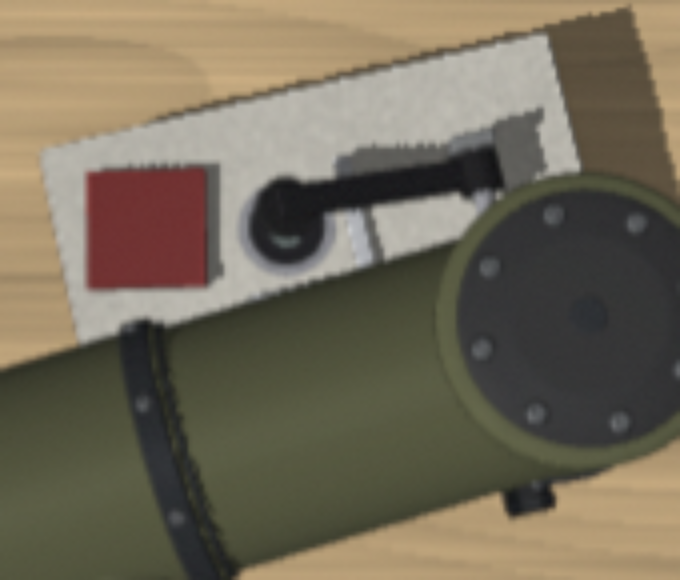

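The arm opened only a little and Fz reads +30 N, so the fingertips rode up onto the top of the bar. I'll lift off, back up, and come in lower.

Request:
arm_command(
  targets=[
    {"x": 0, "y": 0, "z": -0.05, "ax": 0, "ay": 0, "az": 0},
    {"x": 0, "y": 0, "z": -0.05, "ax": 0, "ay": 0, "az": 0},
    {"x": -0.07, "y": 0.005, "z": -0.02, "ax": 0, "ay": 0, "az": 0},
    {"x": -0.08, "y": 0.005, "z": 0, "ax": 0, "ay": 0, "az": 0},
    {"x": -0.07, "y": 0.005, "z": 0, "ax": 0, "ay": 0, "az": 0},
    {"x": 0, "y": 0, "z": 0, "ax": 0, "ay": 0, "az": 0},
  ],
)

```text
time_s: 4.45
tool_pos: [0.4377, -0.0012, 0.2735]
orientation: [[0.237, -0.972, 0.0], [-0.972, -0.237, -0.0], [0.0, -0.0, -1.0]]
force: [-0.2, -1.3, 0.1]
finger_gap: 0.0
grasp_force: 0.0
```

```bash
python3 n.py -114 0 210; python3 -c "
from h import *
i=r.capture('scene');cv2.imwrite('pics/s2.png',cv2.resize(i[130:300,190:370],None,fx=3.5,fy=3.5))"
```

```text
t 4.45 meter mm [-114.2    5.7  273.5] F meter [-0.47 -1.18  0.12] gap 0.0 q [ 27. -23. -14.   0. -98. -13.]
shift units [ 0.019 -0.     0.212] turn units [-0.   -0.    0.01]
```

View pics/s2.png

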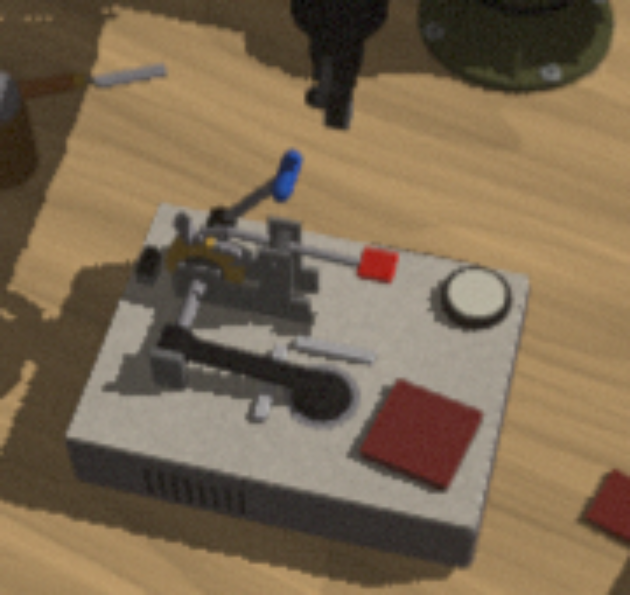

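Nothing is disturbed and the arm is closed again. I'll come in with the tips about 16 mm below the bar centre.

Request:
arm_command(
  targets=[
    {"x": 0, "y": 0, "z": 0.08, "ax": 0, "ay": 0, "az": 0},
    {"x": 0, "y": 0, "z": 0.09, "ax": 0, "ay": 0, "az": 0},
    {"x": 0, "y": 0, "z": 0.06, "ax": 0, "ay": 0, "az": 0},
    {"x": 0.03, "y": 0, "z": 0, "ax": 0, "ay": 0, "az": 0},
    {"x": 0.03, "y": 0, "z": 0, "ax": 0, "ay": 0, "az": 0},
    {"x": 0.015, "y": 0, "z": 0, "ax": 0, "ay": 0, "az": 0},
    {"x": 0.01, "y": 0, "z": -0.004, "ax": 0, "ay": 0, "az": 0},
    {"x": 0.01, "y": 0, "z": -0.004, "ax": 0, "ay": 0, "az": 0},
  ],
)

```text
time_s: 5.5
tool_pos: [0.4448, -0.0275, 0.2099]
orientation: [[0.237, -0.972, 0.003], [-0.971, -0.237, 0.006], [-0.005, -0.005, -1.0]]
force: [-2.4, 14.7, 8.2]
finger_gap: -0.001
grasp_force: 7.4
```

```bash
python3 n.py -114 -55 224
```

```text
t 5.5 meter mm [-113.4  -21.5  209.9] F meter [ 1.14 14.81  8.23] gap -0.001 q [ 22. -22. -21.  -0. -91.  -9.]
shift units [ 0.111  0.002 -0.048] turn units [-0.03  0.04  0.01]
```

Request:
arm_command(
  targets=[
    {"x": 0.015, "y": 0, "z": -0.01, "ax": 0, "ay": 0, "az": 0},
    {"x": 0.015, "y": 0, "z": -0.009, "ax": 0, "ay": 0, "az": 0},
    {"x": 0.015, "y": 0, "z": -0.0085, "ax": 0, "ay": 0, "az": 0},
    {"x": 0.015, "y": 0, "z": -0.007, "ax": 0, "ay": 0, "az": 0},
    {"x": 0.015, "y": 0, "z": -0.0065, "ax": 0, "ay": 0, "az": 0},
    {"x": 0.015, "y": 0, "z": -0.005, "ax": 0, "ay": 0, "az": 0},
    {"x": 0.015, "y": 0, "z": -0.004, "ax": 0, "ay": 0, "az": 0},
    {"x": 0.015, "y": 0, "z": -0.003, "ax": 0, "ay": 0, "az": 0},
  ],
)

```text
time_s: 6.5
tool_pos: [0.4547, -0.0633, 0.2259]
orientation: [[0.236, -0.972, 0.007], [-0.972, -0.236, 0.004], [-0.003, -0.008, -1.0]]
force: [0.1, 10.9, 7.5]
finger_gap: 0.0
grasp_force: 5.4
```

```bash
python3 n.py -114 -100 227
```

```text
t 6.5 meter mm [-112.3  -58.7  225.9] F meter [ 2.7  10.56  7.54] gap 0.0 q [ 17. -20. -17.  -0. -92.  -4.]
shift units [ 0.138  0.006 -0.004] turn units [-0.05  0.02  0.  ]
```

Request:
arm_command(
  targets=[
    {"x": 0.015, "y": 0, "z": -0.001, "ax": 0, "ay": 0, "az": 0},
    {"x": 0.015, "y": 0, "z": -0.001, "ax": 0, "ay": 0, "az": 0},
    {"x": 0.015, "y": 0, "z": -0.001, "ax": 0, "ay": 0, "az": 0},
    {"x": 0.015, "y": 0, "z": 0, "ax": 0, "ay": 0, "az": 0},
    {"x": 0.015, "y": 0, "z": 0, "ax": 0, "ay": 0, "az": 0},
    {"x": 0.015, "y": 0, "z": 0, "ax": 0, "ay": 0, "az": 0},
    {"x": 0.015, "y": 0, "z": 0.001, "ax": 0, "ay": 0, "az": 0},
    {"x": 0.015, "y": 0, "z": 0.002, "ax": 0, "ay": 0, "az": 0},
  ],
)

```text
time_s: 7.5
tool_pos: [0.463, -0.0986, 0.2254]
orientation: [[0.236, -0.972, 0.006], [-0.972, -0.236, 0.003], [-0.002, -0.007, -1.0]]
force: [0.2, 9.9, 6.8]
finger_gap: 0.006
grasp_force: 4.8
```

```bash
python3 n.py -114 -100 227
```

```text
t 7.5 meter mm [-112.5  -95.   225.4] F meter [2.57 9.6  6.79] gap 0.006 q [ 12. -18. -16.  -0. -92.   1.]
shift units [ 0.017  0.005 -0.005] turn units [-0.05  0.01  0.  ]
```

Request:
arm_command(
  targets=[
    {"x": 0.01, "y": 0, "z": 0.002, "ax": 0, "ay": 0, "az": 0},
    {"x": 0.01, "y": 0, "z": 0.002, "ax": 0, "ay": 0, "az": 0},
    {"x": 0.01, "y": 0, "z": 0.002, "ax": 0, "ay": 0, "az": 0},
    {"x": 0.01, "y": 0, "z": 0.003, "ax": 0, "ay": 0, "az": 0},
  ],
)

```text
time_s: 8.0
tool_pos: [0.4657, -0.1104, 0.2227]
orientation: [[0.236, -0.972, 0.006], [-0.972, -0.236, 0.003], [-0.001, -0.007, -1.0]]
force: [0.3, 10.2, 6.3]
finger_gap: -0.001
grasp_force: 4.7
```

Request:
arm_command(
  targets=[
    {"x": 0.01, "y": 0, "z": 0.003, "ax": 0, "ay": 0, "az": 0},
    {"x": 0.01, "y": 0, "z": 0.003, "ax": 0, "ay": 0, "az": 0},
  ],
)

```text
time_s: 8.25
tool_pos: [0.4672, -0.1162, 0.2209]
orientation: [[0.236, -0.972, 0.006], [-0.972, -0.236, 0.003], [-0.001, -0.007, -1.0]]
force: [-0.0, 9.7, 6.5]
finger_gap: 0.002
grasp_force: 4.7
```

```bash
python3 n.py
```

```text
t 8.25 meter mm [-112.6 -113.1  220.9] F meter [2.25 9.42 6.5 ] gap 0.002 q [ 10. -17. -15.  -0. -91.   4.]
```

Request:
arm_command(
  targets=[
    {"x": 0.006, "y": 0, "z": 0.002, "ax": 0, "ay": 0, "az": 0},
  ],
)

```text
time_s: 8.38
tool_pos: [0.4676, -0.1181, 0.2203]
orientation: [[0.236, -0.972, 0.006], [-0.972, -0.236, 0.003], [-0.001, -0.006, -1.0]]
force: [0.3, 9.7, 6.6]
finger_gap: 0.001
grasp_force: 4.6
```

Request:
arm_command(
  targets=[
    {"x": 0.006, "y": 0, "z": 0.002, "ax": 0, "ay": 0, "az": 0},
  ],
)

```text
time_s: 8.5
tool_pos: [0.468, -0.1198, 0.2197]
orientation: [[0.236, -0.972, 0.006], [-0.972, -0.236, 0.003], [-0.001, -0.006, -1.0]]
force: [-0.3, 9.2, 7.1]
finger_gap: 0.001
grasp_force: 4.6
```

Request:
arm_command(
  targets=[
    {"x": 0.006, "y": 0, "z": 0.002, "ax": 0, "ay": 0, "az": 0},
  ],
)

```text
time_s: 8.62
tool_pos: [0.4684, -0.1215, 0.2191]
orientation: [[0.236, -0.972, 0.006], [-0.972, -0.236, 0.003], [-0.001, -0.006, -1.0]]
force: [-1.8, 8.6, 7.8]
finger_gap: 0.0
grasp_force: 4.6
```

Request:
arm_command(
  targets=[
    {"x": 0.006, "y": 0, "z": 0.003, "ax": 0, "ay": 0, "az": 0},
  ],
)

```text
time_s: 8.75
tool_pos: [0.4688, -0.1233, 0.2181]
orientation: [[0.236, -0.972, 0.006], [-0.972, -0.236, 0.003], [-0.001, -0.006, -1.0]]
force: [-0.2, 8.9, 7.5]
finger_gap: -0.002
grasp_force: 4.3
```

Request:
arm_command(
  targets=[
    {"x": 0.006, "y": 0, "z": 0.003, "ax": 0, "ay": 0, "az": 0},
  ],
)

```text
time_s: 8.88
tool_pos: [0.4692, -0.1251, 0.2172]
orientation: [[0.236, -0.972, 0.006], [-0.972, -0.236, 0.002], [-0.001, -0.006, -1.0]]
force: [0.6, 9.1, 7.8]
finger_gap: 0.003
grasp_force: 4.2
```

Request:
arm_command(
  targets=[
    {"x": 0.006, "y": 0, "z": 0.003, "ax": 0, "ay": 0, "az": 0},
  ],
)

```text
time_s: 9.0
tool_pos: [0.4696, -0.1269, 0.2162]
orientation: [[0.236, -0.972, 0.006], [-0.972, -0.236, 0.002], [-0.001, -0.006, -1.0]]
force: [-0.5, 8.1, 5.2]
finger_gap: -0.0
grasp_force: 4.2
```

Request:
arm_command(
  targets=[
    {"x": 0.006, "y": 0, "z": 0.003, "ax": 0, "ay": 0, "az": 0},
  ],
)

```text
time_s: 9.12
tool_pos: [0.47, -0.1287, 0.2154]
orientation: [[0.236, -0.972, 0.006], [-0.972, -0.236, 0.002], [-0.001, -0.006, -1.0]]
force: [0.4, 8.4, 7.2]
finger_gap: -0.005
grasp_force: 4.0
```

```bash
python3 n.py
```

```text
t 9.12 meter mm [-112.8 -125.9  215.4] F meter [2.41 8.03 7.21] gap -0.005 q [  8. -16. -15.  -0. -90.   5.]
```

Request:
arm_command(
  targets=[
    {"x": -0.01, "y": 0, "z": -0.004, "ax": 0, "ay": 0, "az": 0},
    {"x": -0.01, "y": 0, "z": -0.004, "ax": 0, "ay": 0, "az": 0},
    {"x": 0, "y": 0, "z": 0, "ax": 0, "ay": 0, "az": 0},
  ],
)

```text
time_s: 9.5
tool_pos: [0.4684, -0.1226, 0.2173]
orientation: [[0.236, -0.972, 0.005], [-0.972, -0.236, 0.002], [-0.001, -0.005, -1.0]]
force: [-0.5, 8.4, 5.4]
finger_gap: 0.003
grasp_force: 4.2
```

Still following, so not caught. Pushing further in small steps.

Request:
arm_command(
  targets=[
    {"x": 0.01, "y": 0, "z": 0.004, "ax": 0, "ay": 0, "az": 0},
    {"x": 0.01, "y": 0, "z": 0.004, "ax": 0, "ay": 0, "az": 0},
    {"x": 0.006, "y": 0, "z": 0.003, "ax": 0, "ay": 0, "az": 0},
  ],
)

```text
time_s: 9.88
tool_pos: [0.4703, -0.1305, 0.2141]
orientation: [[0.236, -0.972, 0.005], [-0.972, -0.236, 0.002], [-0.001, -0.005, -1.0]]
force: [-0.3, 7.8, 5.3]
finger_gap: 0.002
grasp_force: 4.0
```

Request:
arm_command(
  targets=[
    {"x": 0.006, "y": 0, "z": 0.003, "ax": 0, "ay": 0, "az": 0},
  ],
)

```text
time_s: 10.0
tool_pos: [0.4707, -0.1323, 0.2133]
orientation: [[0.236, -0.972, 0.005], [-0.972, -0.236, 0.002], [-0.001, -0.005, -1.0]]
force: [-1.0, 7.4, 5.8]
finger_gap: -0.003
grasp_force: 3.9
```

Request:
arm_command(
  targets=[
    {"x": 0.006, "y": 0, "z": 0.003, "ax": 0, "ay": 0, "az": 0},
  ],
)

```text
time_s: 10.12
tool_pos: [0.4711, -0.1341, 0.2124]
orientation: [[0.236, -0.972, 0.005], [-0.972, -0.236, 0.002], [-0.001, -0.005, -1.0]]
force: [0.1, 7.5, 5.6]
finger_gap: -0.001
grasp_force: 3.9
```

Request:
arm_command(
  targets=[
    {"x": 0.006, "y": 0, "z": 0.003, "ax": 0, "ay": 0, "az": 0},
  ],
)

```text
time_s: 10.25
tool_pos: [0.4715, -0.1358, 0.2115]
orientation: [[0.236, -0.972, 0.005], [-0.972, -0.236, 0.002], [-0.001, -0.005, -1.0]]
force: [-0.1, 8.0, 6.7]
finger_gap: -0.001
grasp_force: 4.1
```

Request:
arm_command(
  targets=[
    {"x": 0.006, "y": 0, "z": 0.004, "ax": 0, "ay": 0, "az": 0},
  ],
)

```text
time_s: 10.38
tool_pos: [0.472, -0.1376, 0.2105]
orientation: [[0.236, -0.972, 0.005], [-0.972, -0.236, 0.002], [-0.001, -0.005, -1.0]]
force: [-1.3, 8.1, 5.7]
finger_gap: 0.004
grasp_force: 4.3
```

Request:
arm_command(
  targets=[
    {"x": 0.006, "y": 0, "z": 0.004, "ax": 0, "ay": 0, "az": 0},
  ],
)

```text
time_s: 10.5
tool_pos: [0.4724, -0.1394, 0.2093]
orientation: [[0.236, -0.972, 0.005], [-0.972, -0.236, 0.002], [-0.001, -0.005, -1.0]]
force: [-0.4, 7.8, 6.6]
finger_gap: 0.001
grasp_force: 4.0
```

Request:
arm_command(
  targets=[
    {"x": 0.006, "y": 0, "z": 0.004, "ax": 0, "ay": 0, "az": 0},
  ],
)

```text
time_s: 10.62
tool_pos: [0.4728, -0.1411, 0.2081]
orientation: [[0.236, -0.972, 0.005], [-0.972, -0.236, 0.002], [-0.001, -0.005, -1.0]]
force: [-0.3, 8.4, 6.6]
finger_gap: 0.002
grasp_force: 4.0
```

```bash
python3 n.py
```

```text
t 10.62 meter mm [-113.  -138.6  208.1] F meter [1.69 8.26 6.59] gap 0.002 q [  7. -15. -15.  -0. -89.   7.]
```

Request:
arm_command(
  targets=[
    {"x": -0.01, "y": 0, "z": -0.005, "ax": 0, "ay": 0, "az": 0},
    {"x": -0.01, "y": 0, "z": -0.005, "ax": 0, "ay": 0, "az": 0},
    {"x": 0, "y": 0, "z": 0, "ax": 0, "ay": 0, "az": 0},
  ],
)

```text
time_s: 11.0
tool_pos: [0.4713, -0.135, 0.211]
orientation: [[0.236, -0.972, 0.005], [-0.972, -0.236, 0.002], [-0.001, -0.005, -1.0]]
force: [-1.0, 7.1, 5.5]
finger_gap: 0.002
grasp_force: 4.0
```

Request:
arm_command(
  targets=[
    {"x": 0.01, "y": 0, "z": 0.005, "ax": 0, "ay": 0, "az": 0},
    {"x": 0.01, "y": 0, "z": 0.005, "ax": 0, "ay": 0, "az": 0},
    {"x": 0.006, "y": 0, "z": 0.004, "ax": 0, "ay": 0, "az": 0},
  ],
)

```text
time_s: 11.38
tool_pos: [0.4731, -0.1427, 0.2065]
orientation: [[0.236, -0.972, 0.004], [-0.972, -0.236, 0.002], [-0.001, -0.005, -1.0]]
force: [-2.0, 11.3, 8.4]
finger_gap: -0.003
grasp_force: 5.9
```

Request:
arm_command(
  targets=[
    {"x": 0.006, "y": 0, "z": 0.004, "ax": 0, "ay": 0, "az": 0},
  ],
)

```text
time_s: 11.5
tool_pos: [0.4734, -0.1435, 0.2061]
orientation: [[0.237, -0.972, 0.005], [-0.972, -0.237, 0.004], [-0.003, -0.006, -1.0]]
force: [-6.9, 19.7, 14.5]
finger_gap: -0.0
grasp_force: 10.5
```

Request:
arm_command(
  targets=[
    {"x": 0.006, "y": 0, "z": 0.004, "ax": 0, "ay": 0, "az": 0},
  ],
)

```text
time_s: 11.62
tool_pos: [0.4737, -0.1442, 0.2058]
orientation: [[0.238, -0.971, 0.005], [-0.971, -0.238, 0.006], [-0.004, -0.006, -1.0]]
force: [-11.4, 26.9, 20.6]
finger_gap: -0.002
grasp_force: 14.7
```

```bash
python3 n.py
```

```text
t 11.62 meter mm [-112.9 -141.7  205.8] F meter [-4.71 28.8  20.58] gap -0.002 q [  6. -14. -15.  -0. -89.   8.]
```

Force is climbing, so that is the buffer; the catch should already be passed. Easing back to check.

Request:
arm_command(
  targets=[
    {"x": -0.015, "y": 0, "z": -0.008, "ax": 0, "ay": 0, "az": 0},
    {"x": -0.015, "y": 0, "z": -0.008, "ax": 0, "ay": 0, "az": 0},
    {"x": -0.01, "y": 0, "z": -0.005, "ax": 0, "ay": 0, "az": 0},
  ],
)

```text
time_s: 12.0
tool_pos: [0.4714, -0.1343, 0.2106]
orientation: [[0.236, -0.972, 0.005], [-0.972, -0.236, 0.002], [-0.001, -0.006, -1.0]]
force: [0.7, 8.1, 4.7]
finger_gap: 0.001
grasp_force: 3.7
```

Request:
arm_command(
  targets=[
    {"x": -0.01, "y": 0, "z": -0.004, "ax": 0, "ay": 0, "az": 0},
    {"x": -0.01, "y": 0, "z": -0.004, "ax": 0, "ay": 0, "az": 0},
  ],
)

```text
time_s: 12.25
tool_pos: [0.4686, -0.1299, 0.2112]
orientation: [[0.234, -0.972, 0.001], [-0.972, -0.234, -0.0], [0.001, -0.001, -1.0]]
force: [1.0, 0.7, -0.2]
finger_gap: -0.0
grasp_force: 0.0
```

Request:
arm_command(
  targets=[
    {"x": -0.01, "y": 0, "z": -0.003, "ax": 0, "ay": 0, "az": 0},
    {"x": -0.01, "y": 0, "z": -0.003, "ax": 0, "ay": 0, "az": 0},
  ],
)

```text
time_s: 12.5
tool_pos: [0.4669, -0.1238, 0.2123]
orientation: [[0.234, -0.972, -0.0], [-0.972, -0.234, -0.0], [0.0, 0.0, -1.0]]
force: [0.3, -0.3, -0.3]
finger_gap: 0.001
grasp_force: 0.0
```

```bash
python3 n.py
```

```text
t 12.5 meter mm [-114.6 -120.3  212.3] F meter [ 0.21 -0.4  -0.34] gap 0.001 q [  9. -16. -16.   0. -90.   4.]
```

Force is zero while backing off 20 mm, so the arm is caught. Now I retreat and go round to the +x side of the tile.

Request:
arm_command(
  targets=[
    {"x": -0.1, "y": 0, "z": 0, "ax": 0, "ay": 0, "az": 0},
    {"x": -0.1, "y": 0, "z": -0.08, "ax": 0, "ay": 0, "az": 0},
    {"x": -0.15, "y": 0, "z": -0.08, "ax": 0, "ay": 0, "az": 0},
    {"x": -0.18, "y": 0, "z": 0, "ax": 0, "ay": 0, "az": 0},
    {"x": -0.18, "y": 0, "z": 0, "ax": 0, "ay": 0, "az": 0},
    {"x": -0.1, "y": -0.1, "z": 0, "ax": 0, "ay": 0, "az": 0},
    {"x": 0, "y": -0.18, "z": 0, "ax": 0, "ay": 0, "az": 0},
    {"x": 0, "y": -0.18, "z": 0, "ax": 0, "ay": 0, "az": 0},
  ],
  fingers=120,
)

```text
time_s: 13.5
tool_pos: [0.5455, 0.146, 0.2606]
orientation: [[0.236, -0.972, 0.001], [-0.972, -0.236, 0.0], [-0.0, -0.001, -1.0]]
force: [-0.1, 0.6, 1.2]
finger_gap: 0.531
grasp_force: 0.0
```

Request:
arm_command(
  targets=[
    {"x": 0, "y": -0.18, "z": 0, "ax": 0, "ay": 0, "az": 0},
    {"x": 0, "y": -0.15, "z": 0, "ax": 0, "ay": 0, "az": 0},
    {"x": 0, "y": 0, "z": 0, "ax": 0, "ay": 0, "az": 0.95},
    {"x": 0, "y": 0, "z": 0, "ax": 0, "ay": 0, "az": 0.95},
    {"x": 0, "y": 0, "z": 0, "ax": 0, "ay": 0, "az": 0.95},
    {"x": 0, "y": 0, "z": 0, "ax": 0, "ay": 0, "az": 0.95},
    {"x": 0, "y": 0, "z": 0, "ax": 0, "ay": 0, "az": 0.95},
    {"x": 0, "y": 0, "z": 0, "ax": 0, "ay": 0, "az": 0.95},
  ],
)

```text
time_s: 14.5
tool_pos: [0.6404, 0.1682, 0.26]
orientation: [[-0.583, -0.812, -0.001], [-0.812, 0.583, -0.001], [0.001, 0.0, -1.0]]
force: [-0.3, 0.2, -0.2]
finger_gap: 0.53
grasp_force: 0.0
```

Request:
arm_command(
  targets=[
    {"x": 0, "y": 0, "z": 0, "ax": 0, "ay": 0, "az": 0.95},
    {"x": 0, "y": 0, "z": 0, "ax": 0, "ay": 0, "az": 0.95},
    {"x": 0, "y": 0, "z": 0, "ax": 0, "ay": 0, "az": 0.95},
    {"x": 0, "y": 0, "z": 0, "ax": 0, "ay": 0, "az": 0.95},
    {"x": 0, "y": 0, "z": 0, "ax": 0, "ay": 0, "az": 0.95},
    {"x": 0, "y": 0, "z": 0, "ax": 0, "ay": 0, "az": 0},
  ],
)

```text
time_s: 15.25
tool_pos: [0.6404, 0.1682, 0.26]
orientation: [[-0.971, -0.239, -0.0], [-0.239, 0.971, -0.0], [0.001, -0.0, -1.0]]
force: [-0.2, -1.0, 0.2]
finger_gap: 0.528
grasp_force: 0.0
```

```bash
python3 n.py 142 121 114 x;  python3 -c "
from h import *
i=r.capture('scene');cv2.imwrite('pics/s3.png',cv2.resize(i[130:300,190:370],None,fx=3.5,fy=3.5))"
```

```text
t 15.25 meter mm [122.8 122.5 260. ] F meter [-0.45 -0.91  0.18] gap 0.528 q [  32.   12.   17.    0.  -95. -108.]
shift units [-0.064 -0.005  0.487] turn units [-0.   -0.    0.02]
```

View pics/s3.png

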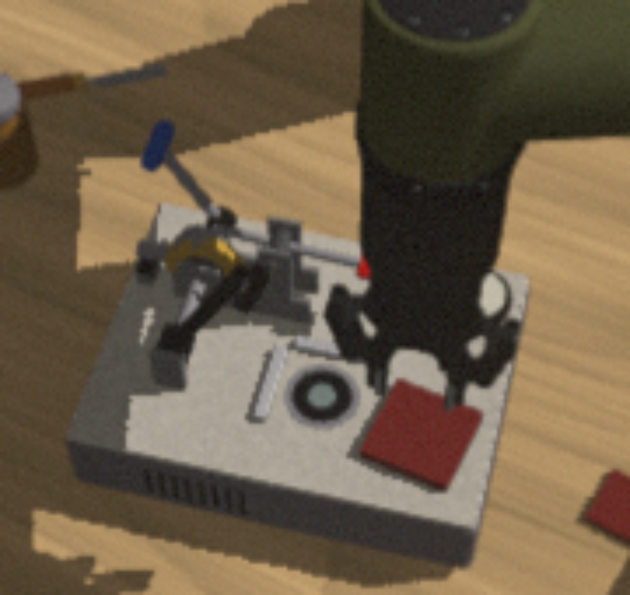

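The arm stands open by itself. Next I descend beside the tile's +x edge.

Request:
arm_command(
  targets=[
    {"x": -0.065, "y": -0.005, "z": 0.05, "ax": 0, "ay": 0, "az": 0.02},
    {"x": 0, "y": 0, "z": 0.15, "ax": 0, "ay": 0, "az": 0},
    {"x": 0, "y": 0, "z": 0.15, "ax": 0, "ay": 0, "az": 0},
    {"x": 0, "y": 0, "z": 0.09, "ax": 0, "ay": 0, "az": 0},
    {"x": 0, "y": 0, "z": 0.03, "ax": 0, "ay": 0, "az": 0},
    {"x": 0, "y": 0, "z": 0.01, "ax": 0, "ay": 0, "az": 0},
    {"x": 0, "y": 0, "z": 0, "ax": 0, "ay": 0, "az": 0},
  ],
)

```text
time_s: 16.18
tool_pos: [0.6603, 0.1716, 0.1179]
orientation: [[-0.972, -0.236, 0.002], [-0.236, 0.972, 0.001], [-0.002, 0.0, -1.0]]
force: [0.4, 0.9, -0.5]
finger_gap: 0.529
grasp_force: 0.0
```

```bash
python3 n.py 142 121 106 x
```

```text
t 16.18 meter mm [142.9 121.1 117.9] F meter [ 0.58  0.83 -0.54] gap 0.529 q [  31.   16.    6.    0.  -80. -108.]
shift units [ 0.003 -0.     0.04 ] turn units [ 0.    0.01 -0.  ]
```

Request:
arm_command(
  targets=[
    {"x": 0, "y": 0, "z": 0.015, "ax": 0, "ay": 0, "az": 0},
    {"x": 0, "y": 0, "z": 0.012, "ax": 0, "ay": 0, "az": 0},
    {"x": 0, "y": 0, "z": 0, "ax": 0, "ay": 0, "az": 0},
  ],
)

```text
time_s: 16.55
tool_pos: [0.6595, 0.1713, 0.1078]
orientation: [[-0.972, -0.235, -0.001], [-0.235, 0.972, -0.0], [0.001, -0.0, -1.0]]
force: [-0.1, 0.2, -0.1]
finger_gap: 0.531
grasp_force: 0.0
```

Request:
arm_command(
  targets=[
    {"x": 0, "y": 0, "z": 0.006, "ax": 0, "ay": 0, "az": 0},
    {"x": 0, "y": 0, "z": 0, "ax": 0, "ay": 0, "az": 0},
  ],
)

```text
time_s: 16.8
tool_pos: [0.6596, 0.1713, 0.1062]
orientation: [[-0.972, -0.235, -0.0], [-0.235, 0.972, -0.0], [0.0, -0.0, -1.0]]
force: [-1.0, 0.3, -0.6]
finger_gap: 0.529
grasp_force: 0.0
```

Request:
arm_command(
  targets=[
    {"x": 0, "y": 0, "z": 0.006, "ax": 0, "ay": 0, "az": 0},
    {"x": 0, "y": 0, "z": 0, "ax": 0, "ay": 0, "az": 0},
  ],
)

```text
time_s: 17.05
tool_pos: [0.6599, 0.1714, 0.105]
orientation: [[-0.972, -0.235, 0.001], [-0.235, 0.972, -0.0], [-0.001, -0.0, -1.0]]
force: [-0.1, 0.2, 1.7]
finger_gap: 0.527
grasp_force: 0.7
```

The deck touches at TCP z 105. I raise 3 mm and push -x, squaring the tile against both fingers.

Request:
arm_command(
  targets=[
    {"x": 0, "y": 0, "z": -0.012, "ax": 0, "ay": 0, "az": 0},
    {"x": 0.025, "y": 0, "z": 0, "ax": 0, "ay": 0, "az": 0},
    {"x": 0.025, "y": 0, "z": 0, "ax": 0, "ay": 0, "az": 0},
    {"x": 0.025, "y": 0, "z": 0, "ax": 0, "ay": 0, "az": 0},
    {"x": 0.025, "y": 0, "z": 0, "ax": 0, "ay": 0, "az": 0},
    {"x": 0.02, "y": 0, "z": 0, "ax": 0, "ay": 0, "az": 0},
    {"x": 0.01, "y": 0, "z": 0, "ax": 0, "ay": 0, "az": 0},
    {"x": 0, "y": 0, "z": 0, "ax": 0, "ay": 0, "az": 0},
  ],
)

```text
time_s: 18.05
tool_pos: [0.6216, 0.1621, 0.1083]
orientation: [[-0.972, -0.235, 0.0], [-0.235, 0.972, -0.0], [0.0, -0.0, -1.0]]
force: [-0.4, 0.4, 0.0]
finger_gap: 0.53
grasp_force: 0.0
```

```bash
python3 n.py 97 121 108 x
cat > look.py <<'E'
import sys,pickle
from h import *
k=sys.argv[1];c=r.camera_info("wrist");i=r.capture("wrist");pickle.dump(c,open(k+".pkl","wb"));cv2.imwrite(f"pics/{k}.png",i)
E
python3 look.py w2
```

```text
t 18.05 meter mm [103.1 121.  108.3] F meter [-0.34  0.5   0.04] gap 0.53 q [  32.   10.   -1.    0.  -79. -109.]
shift units [ 0.02  -0.     0.001] turn units [-0. -0. -0.]
```

View pics/w2.png

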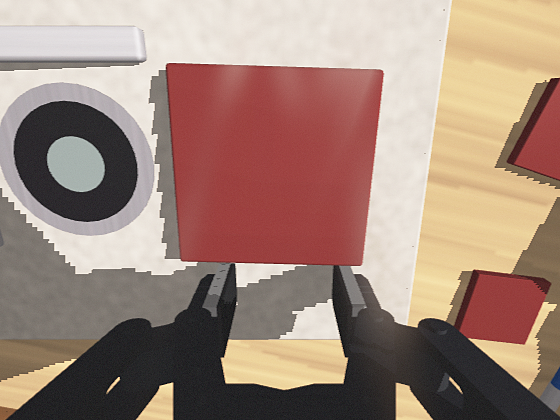

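The wrist view shows the tile squared to the fingers, corners (167,64), (382,70), (362,265), (181,262), with the side stop's face at row ~62. From here I measure by colour segmentation.

```bash
cat > tile.py <<'E'
import sys,pickle
from h import *
M=np.load("M.npy");a=M[2];R=np.array([[np.cos(a),-np.sin(a)],[np.sin(a),np.cos(a)]])
def tile(i,c,n):
    "top-face outline in meter mm by red mask near the deck"
    h=cv2.cvtColor(i,cv2.COLOR_BGR2HSV);m=((h[...,0]<8)|(h[...,0]>170))&(h[...,1]>120)&(h[...,2]>35)
    m=cv2.morphologyEx(m.astype(np.uint8),cv2.MORPH_OPEN,np.ones((3,3)))
    for k in cv2.findContours(m,cv2.RETR_EXTERNAL,cv2.CHAIN_APPROX_NONE)[0]:
        if len(k)<60: continue
        p=(ray(n,k[:,0].astype(float),.102,c)[:,:2]-M[:2])@R*1e3
        if abs(p.mean(0)[0])<150 and -60<p.mean(0)[1]<190:
            b=cv2.minAreaRect(p.astype(np.float32));print(n,"centre",np.round(b[0],1),"size",np.round(b[1],1),"ang",round(b[2],2),"min",np.percentile(p,2,0).round(1),"max",np.percentile(p,98,0).round(1))
if __name__=="__main__":
    for n in sys.argv[1:]:
        c=r.camera_info(n);tile(r.capture(n),c,n)
E
python3 tile.py wrist top
python3 - <<'E'
from tile import *
c=pickle.load(open("w2.pkl","rb"))
m=lambda uv,z:(((ray("wrist",uv,z,c)[:,:2]-M[:2])@R)*1e3).round(1).tolist()
print(m([[167,64],[382,70],[362,265],[181,262]],.102),"side",m([[10,62],[140,62]],.098),"deckedge",m([[450,5],[418,250]],.09),"port",m([[76,164]],.09))
E
```

```text
wrist centre [ 50.1 116.2] size [78.4 78.8] ang 88.29 min [10.1 76.5] max [ 90.  156.1]
top centre [ 47.8 114.3] size [75.9 76.8] ang 88.65 min [ 9.6 76.2] max [ 86.1 152.2]
[[10.1, 78.7], [12.1, 156.1], [90.4, 154.6], [89.0, 76.1]] side [[9.0, 19.5], [9.0, 67.5]] deckedge [[-11.2, 182.5], [88.9, 183.2]] port [[48.5, 31.5]]
```

Request:
arm_command(
  targets=[
    {"x": -0.03, "y": 0, "z": 0, "ax": 0, "ay": 0, "az": 0},
    {"x": 0, "y": 0, "z": -0.06, "ax": 0, "ay": 0, "az": 0},
    {"x": 0, "y": 0, "z": -0.06, "ax": 0, "ay": 0, "az": 0},
    {"x": 0.1, "y": 0.11, "z": 0, "ax": 0, "ay": 0, "az": 0},
    {"x": 0.11, "y": 0.12, "z": 0, "ax": 0, "ay": 0, "az": 0},
    {"x": 0, "y": 0, "z": 0, "ax": 0, "ay": 0, "az": -0.95},
    {"x": 0, "y": 0, "z": 0, "ax": 0, "ay": 0, "az": -0.95},
    {"x": 0, "y": 0, "z": 0, "ax": 0, "ay": 0, "az": -0.95},
  ],
)

```text
time_s: 19.2
tool_pos: [0.5534, 0.217, 0.1463]
orientation: [[-0.784, -0.621, 0.002], [-0.621, 0.784, 0.001], [-0.002, -0.0, -1.0]]
force: [-0.1, 0.3, -0.3]
finger_gap: 0.532
grasp_force: 0.0
```

Request:
arm_command(
  targets=[
    {"x": 0, "y": 0, "z": 0, "ax": 0, "ay": 0, "az": -0.95},
    {"x": 0, "y": 0, "z": 0, "ax": 0, "ay": 0, "az": -0.95},
    {"x": 0, "y": 0, "z": 0, "ax": 0, "ay": 0, "az": -0.95},
    {"x": 0, "y": 0, "z": 0, "ax": 0, "ay": 0, "az": -0.95},
    {"x": 0, "y": 0, "z": 0, "ax": 0, "ay": 0, "az": -0.95},
    {"x": 0, "y": 0, "z": 0, "ax": 0, "ay": 0, "az": -0.95},
    {"x": 0, "y": 0, "z": 0, "ax": 0, "ay": 0, "az": -0.95},
    {"x": 0, "y": 0, "z": 0, "ax": 0, "ay": 0, "az": -0.95},
  ],
)

```text
time_s: 20.2
tool_pos: [0.5535, 0.2168, 0.1463]
orientation: [[0.236, -0.972, 0.002], [-0.972, -0.236, 0.001], [-0.001, -0.002, -1.0]]
force: [-0.3, 0.0, -0.7]
finger_gap: 0.532
grasp_force: 0.0
```

```bash
python3 n.py 48 184 108 y;python3 tile.py wrist top
```

```text
t 20.2 meter mm [ 49.8 190.2 146.3] F meter [-0.33  0.12 -0.68] gap 0.532 q [ 41.   2.  -6.   0. -82. -27.]
shift units [0.021 0.006 0.127] turn units [-0.01  0.    0.  ]
wrist centre [ 17.4 140. ] size [35.8  9.5] ang 71.07 min [ 11.9 122.9] max [ 26.3 155.9]
wrist centre [ 86.6 100.9] size [9.4 5.1] ang 85.58 min [83.9 96.3] max [ 89.5 105.5]
wrist centre [85.4 94.4] size [5.2 7.5] ang 84.8 min [81.6 91.6] max [89.1 97.1]
wrist centre [ 65.  121.7] size [66.6 50.2] ang 88.36 min [41.  89.9] max [ 89.8 155.3]
wrist centre [83.7 83.6] size [15.3 10.3] ang 88.33 min [78.8 76. ] max [88.9 91.1]
top centre [ 47.6 114.6] size [75.2 76.3] ang 88.97 min [ 9.6 78.9] max [ 85.1 151.6]
```

Request:
arm_command(
  targets=[
    {"x": 0, "y": 0, "z": 0.06, "ax": 0, "ay": 0, "az": 0},
    {"x": 0, "y": 0, "z": 0.05, "ax": 0, "ay": 0, "az": 0},
    {"x": 0, "y": 0, "z": 0.015, "ax": 0, "ay": 0, "az": 0},
    {"x": 0.03, "y": 0.003, "z": 0, "ax": 0, "ay": 0, "az": 0},
    {"x": 0.03, "y": 0, "z": 0, "ax": 0, "ay": 0, "az": 0},
    {"x": 0.03, "y": 0, "z": 0, "ax": 0, "ay": 0, "az": 0},
    {"x": 0.03, "y": 0, "z": 0, "ax": 0, "ay": 0, "az": 0},
    {"x": 0.03, "y": 0, "z": 0, "ax": 0, "ay": 0, "az": 0},
  ],
)

```text
time_s: 21.3
tool_pos: [0.5629, 0.1721, 0.1069]
orientation: [[0.232, -0.973, 0.0], [-0.973, -0.232, 0.0], [-0.0, -0.0, -1.0]]
force: [-0.1, 1.2, 0.6]
finger_gap: 0.525
grasp_force: 0.6
```

Request:
arm_command(
  targets=[
    {"x": 0.03, "y": 0, "z": 0, "ax": 0, "ay": 0, "az": 0},
    {"x": 0.03, "y": 0, "z": 0, "ax": 0, "ay": 0, "az": 0},
    {"x": 0.03, "y": 0, "z": 0, "ax": 0, "ay": 0, "az": 0},
    {"x": 0.02, "y": 0, "z": 0, "ax": 0, "ay": 0, "az": 0},
    {"x": 0, "y": 0, "z": 0, "ax": 0, "ay": 0, "az": 0},
  ],
)

```text
time_s: 21.92
tool_pos: [0.5703, 0.1398, 0.1065]
orientation: [[0.231, -0.973, -0.001], [-0.973, -0.231, -0.001], [0.001, 0.001, -1.0]]
force: [-0.2, 0.7, -1.2]
finger_gap: 0.526
grasp_force: 0.0
```

```bash
python3 n.py 48 84 108 y;python3 tile.py wrist top
```

```text
t 21.93 meter mm [ 47.9 111.5 106.5] F meter [-0.03  0.77 -1.16] gap 0.526 q [ 33.   2. -10.   0. -78. -20.]
shift units [ 0.092 -0.001 -0.005] turn units [ 0.   -0.   -0.03]
wrist centre [113.8 176.9] size [15.1 17.8] ang 89.68 min [105.  169.4] max [122.3 184.5]
wrist centre [50.5 61.2] size [81.4 57.2] ang 82.58 min [23.  20.3] max [82.1 98.6]
wrist centre [81.  42.1] size [44.4 18.2] ang 89.75 min [72.7 19.9] max [90.1 62.7]
top centre [55.9 76.4] size [19.9 62.8] ang 64.5 min [28.6 59. ] max [83.3 95.7]
```

Request:
arm_command(
  targets=[
    {"x": 0.02, "y": 0, "z": -0.005, "ax": 0, "ay": 0, "az": 0},
    {"x": 0.02, "y": 0, "z": 0, "ax": 0, "ay": 0, "az": 0},
    {"x": 0.015, "y": 0, "z": 0, "ax": 0, "ay": 0, "az": 0},
    {"x": 0.01, "y": 0, "z": 0, "ax": 0, "ay": 0, "az": 0},
    {"x": 0, "y": 0, "z": 0, "ax": 0, "ay": 0, "az": 0},
  ],
)

```text
time_s: 22.65
tool_pos: [0.5749, 0.1212, 0.1082]
orientation: [[0.232, -0.973, -0.0], [-0.973, -0.232, -0.0], [0.0, 0.0, -1.0]]
force: [-0.2, -0.3, 0.4]
finger_gap: 0.531
grasp_force: 0.0
```

Request:
arm_command(
  targets=[
    {"x": 0.01, "y": 0, "z": 0, "ax": 0, "ay": 0, "az": 0},
  ],
)

```text
time_s: 22.78
tool_pos: [0.5755, 0.1187, 0.1082]
orientation: [[0.232, -0.973, -0.0], [-0.973, -0.232, -0.0], [-0.0, 0.0, -1.0]]
force: [0.9, 0.4, -0.5]
finger_gap: 0.531
grasp_force: 0.4
```

Request:
arm_command(
  targets=[
    {"x": 0.007, "y": 0, "z": 0, "ax": 0, "ay": 0, "az": 0},
    {"x": 0, "y": 0, "z": 0, "ax": 0, "ay": 0, "az": 0},
  ],
)

```text
time_s: 23.02
tool_pos: [0.576, 0.1163, 0.1082]
orientation: [[0.232, -0.973, -0.0], [-0.973, -0.232, -0.0], [0.0, 0.0, -1.0]]
force: [0.1, 0.9, -0.7]
finger_gap: 0.53
grasp_force: 0.0
```

```bash
python3 n.py 48 84 108 y;python3 tile.py wrist top
```

```text
t 23.02 meter mm [ 48.   87.3 108.2] F meter [ 0.3   0.87 -0.71] gap 0.53 q [ 31.   2. -10.   0. -78. -18.]
shift units [ 0.011 -0.     0.001] turn units [ 0.   -0.   -0.03]
wrist centre [52.2 36.9] size [80.4 58.4] ang 85.38 min [23.2 -2.3] max [82.  74.8]
wrist centre [82.  17.8] size [43.5 17.6] ang 88.59 min [73.7 -3.7] max [90.5 38.5]
```

Request:
arm_command(
  targets=[
    {"x": 0.007, "y": 0, "z": 0, "ax": 0, "ay": 0, "az": 0},
    {"x": 0, "y": 0, "z": 0, "ax": 0, "ay": 0, "az": 0},
  ],
)

```text
time_s: 23.38
tool_pos: [0.5765, 0.1144, 0.1082]
orientation: [[0.232, -0.973, -0.0], [-0.973, -0.232, -0.0], [0.0, 0.0, -1.0]]
force: [0.1, 0.2, -0.1]
finger_gap: 0.532
grasp_force: 0.1
```

Request:
arm_command(
  targets=[
    {"x": 0.006, "y": 0, "z": 0, "ax": 0, "ay": 0, "az": 0},
    {"x": 0, "y": 0, "z": 0, "ax": 0, "ay": 0, "az": 0},
  ],
)

```text
time_s: 23.62
tool_pos: [0.5769, 0.1126, 0.1082]
orientation: [[0.232, -0.973, -0.0], [-0.973, -0.232, -0.0], [0.0, 0.0, -1.0]]
force: [-0.6, 0.8, 0.1]
finger_gap: 0.529
grasp_force: 0.1
```

Request:
arm_command(
  targets=[
    {"x": 0.004, "y": 0, "z": 0, "ax": 0, "ay": 0, "az": 0},
    {"x": 0, "y": 0, "z": 0, "ax": 0, "ay": 0, "az": 0},
  ],
)

```text
time_s: 23.88
tool_pos: [0.577, 0.1122, 0.1082]
orientation: [[0.232, -0.973, -0.0], [-0.973, -0.232, 0.001], [-0.001, -0.0, -1.0]]
force: [-2.3, 5.2, 1.0]
finger_gap: 0.526
grasp_force: 2.3
```

The tile seats on the end stop (5.7 N). Next is the -x nudge with shut fingers from the +x side at y≈50, clear of the raised arm.

Request:
arm_command(
  targets=[
    {"x": -0.03, "y": 0, "z": 0, "ax": 0, "ay": 0, "az": 0},
    {"x": 0, "y": 0, "z": -0.1, "ax": 0, "ay": 0, "az": 0},
    {"x": 0, "y": -0.115, "z": 0, "ax": 0, "ay": 0, "az": 0.03},
    {"x": 0, "y": -0.115, "z": 0, "ax": 0, "ay": 0, "az": 0},
    {"x": 0.07, "y": 0, "z": 0, "ax": 0, "ay": 0, "az": 0},
    {"x": 0.07, "y": 0, "z": 0, "ax": 0, "ay": 0, "az": 0},
    {"x": 0, "y": 0, "z": 0, "ax": 0, "ay": 0, "az": 0},
  ],
  fingers=255,
)

```text
time_s: 24.75
tool_pos: [0.6518, 0.0932, 0.1386]
orientation: [[0.225, -0.974, 0.0], [-0.974, -0.225, -0.001], [0.001, -0.0, -1.0]]
force: [-0.4, 0.8, 0.7]
finger_gap: 0.003
grasp_force: 0.0
```

```bash
python3 n.py 117 50 111 y;python3 tile.py wrist top
```

```text
t 24.75 meter mm [116.2  46.9 138.6] F meter [-0.22  0.83  0.72] gap 0.003 q [ 26.  12.   4.   0. -82. -13.]
shift units [-0.01  -0.003  0.092] turn units [-0.   -0.   -0.07]
wrist centre [52.5 30.7] size [79.7 79.8] ang 89.89 min [12.6 -9.1] max [92.2 70.4]
top centre [48.2 30.2] size [75.4 76.7] ang 89.45 min [ 9.9 -7.4] max [85.7 67.6]
```

Request:
arm_command(
  targets=[
    {"x": -0.01, "y": -0.003, "z": 0, "ax": 0, "ay": 0, "az": -0.07},
    {"x": 0, "y": 0, "z": 0.05, "ax": 0, "ay": 0, "az": 0},
    {"x": 0, "y": 0, "z": 0.03, "ax": 0, "ay": 0, "az": 0},
    {"x": 0, "y": 0, "z": 0.01, "ax": 0, "ay": 0, "az": 0},
    {"x": 0, "y": 0, "z": 0, "ax": 0, "ay": 0, "az": 0},
  ],
)

```text
time_s: 25.48
tool_pos: [0.6519, 0.0984, 0.1108]
orientation: [[0.238, -0.971, -0.001], [-0.971, -0.238, -0.001], [0.0, 0.001, -1.0]]
force: [0.6, -0.4, 0.6]
finger_gap: 0.001
grasp_force: 0.0
```

Request:
arm_command(
  targets=[
    {"x": 0, "y": 0.015, "z": 0, "ax": 0, "ay": 0, "az": 0},
    {"x": 0, "y": 0.01, "z": 0, "ax": 0, "ay": 0, "az": 0},
    {"x": 0, "y": 0, "z": 0, "ax": 0, "ay": 0, "az": 0},
  ],
)

```text
time_s: 25.85
tool_pos: [0.6446, 0.0966, 0.1116]
orientation: [[0.238, -0.971, 0.001], [-0.971, -0.238, 0.0], [-0.0, -0.001, -1.0]]
force: [0.7, -0.1, 0.2]
finger_gap: 0.002
grasp_force: 0.0
```

Request:
arm_command(
  targets=[
    {"x": 0, "y": 0.01, "z": 0, "ax": 0, "ay": 0, "az": 0},
    {"x": 0, "y": 0, "z": 0, "ax": 0, "ay": 0, "az": 0},
  ],
)

```text
time_s: 26.1
tool_pos: [0.6417, 0.0959, 0.1113]
orientation: [[0.238, -0.971, 0.0], [-0.971, -0.238, -0.0], [0.0, -0.0, -1.0]]
force: [0.4, 0.6, 0.1]
finger_gap: -0.003
grasp_force: 0.0
```

```bash
python3 n.py 103 50 111 y;python3 tile.py wrist
```

```text
t 26.1 meter mm [107.   52.  111.3] F meter [0.52 0.53 0.07] gap -0.003 q [ 26.  11.   0.   0. -79. -12.]
shift units [0.006 0.013 0.001] turn units [-0.   -0.    0.01]
wrist centre [52.4 30.7] size [79.5 79.6] ang 89.92 min [12.6 -9.1] max [92.  70.4]
```

Request:
arm_command(
  targets=[
    {"x": 0, "y": 0.01, "z": 0, "ax": 0, "ay": 0, "az": 0},
    {"x": 0, "y": 0, "z": 0, "ax": 0, "ay": 0, "az": 0},
  ],
)

```text
time_s: 26.4
tool_pos: [0.6388, 0.0952, 0.1112]
orientation: [[0.238, -0.971, -0.0], [-0.971, -0.238, -0.0], [0.0, 0.0, -1.0]]
force: [-0.8, 0.6, -0.0]
finger_gap: 0.003
grasp_force: 0.0
```

Request:
arm_command(
  targets=[
    {"x": 0, "y": 0.006, "z": 0, "ax": 0, "ay": 0, "az": 0},
    {"x": 0, "y": 0, "z": 0, "ax": 0, "ay": 0, "az": 0},
  ],
)

```text
time_s: 26.65
tool_pos: [0.6371, 0.0949, 0.1113]
orientation: [[0.238, -0.971, 0.0], [-0.971, -0.238, 0.0], [-0.0, -0.0, -1.0]]
force: [-0.0, 0.6, 0.1]
finger_gap: -0.0
grasp_force: 0.2
```

```bash
python3 n.py;python3 tile.py wrist
```

```text
t 26.65 meter mm [102.3  52.  111.3] F meter [0.12 0.55 0.07] gap -0.0 q [ 26.  10.  -1.   0. -79. -12.]
wrist centre [50.8 30.7] size [79.3 79.5] ang 0.03 min [11.2 -9.1] max [90.3 70.4]
```

Request:
arm_command(
  targets=[
    {"x": 0, "y": 0.006, "z": 0, "ax": 0, "ay": 0, "az": 0},
    {"x": 0, "y": 0, "z": 0, "ax": 0, "ay": 0, "az": 0},
  ],
)

```text
time_s: 26.95
tool_pos: [0.6356, 0.0944, 0.1113]
orientation: [[0.238, -0.971, 0.001], [-0.971, -0.238, 0.0], [0.0, -0.001, -1.0]]
force: [1.4, 0.8, -0.8]
finger_gap: -0.004
grasp_force: 0.8
```

Request:
arm_command(
  targets=[
    {"x": 0, "y": 0.004, "z": 0, "ax": 0, "ay": 0, "az": 0},
    {"x": 0, "y": 0, "z": 0, "ax": 0, "ay": 0, "az": 0},
  ],
)

```text
time_s: 27.2
tool_pos: [0.6353, 0.0943, 0.112]
orientation: [[0.238, -0.971, 0.003], [-0.971, -0.238, 0.001], [0.0, -0.003, -1.0]]
force: [5.1, 1.2, -0.7]
finger_gap: 0.002
grasp_force: 2.4
```

```bash
python3 n.py;python3 tile.py wrist
```

```text
t 27.2 meter mm [100.4  51.9 112. ] F meter [ 5.23  0.01 -0.72] gap 0.002 q [ 26.  10.  -1.   0. -79. -13.]
wrist centre [49.2 30.9] size [79.4 79.8] ang 0.18 min [ 9.6 -9.1] max [88.7 70.7]
```

Seated on the side stop (5.2 N). A final -y nudge at the middle of the +y edge follows.

Request:
arm_command(
  targets=[
    {"x": 0, "y": -0.03, "z": 0, "ax": 0, "ay": 0, "az": 0},
    {"x": 0, "y": -0.01, "z": -0.12, "ax": 0, "ay": 0, "az": 0},
    {"x": -0.17, "y": 0, "z": 0, "ax": 0, "ay": 0, "az": 0},
    {"x": 0, "y": 0.11, "z": 0, "ax": 0, "ay": 0, "az": 0},
    {"x": 0, "y": 0.11, "z": 0, "ax": 0, "ay": 0, "az": 0},
    {"x": 0, "y": 0, "z": 0.08, "ax": 0, "ay": 0, "az": 0},
    {"x": 0, "y": 0, "z": 0.04, "ax": 0, "ay": 0, "az": 0},
    {"x": 0, "y": 0, "z": 0, "ax": 0, "ay": 0, "az": 0},
  ],
)

```text
time_s: 28.25
tool_pos: [0.5692, 0.1304, 0.1098]
orientation: [[0.237, -0.971, -0.003], [-0.971, -0.237, -0.002], [0.001, 0.003, -1.0]]
force: [0.0, -0.1, 1.2]
finger_gap: 0.002
grasp_force: 0.0
```

```bash
python3 n.py 47 86 111
```

```text
t 28.25 meter mm [ 44.7 102.6 109.8] F meter [-0.01 -0.09  1.23] gap 0.002 q [ 33.   2. -10.  -0. -78. -19.]
shift units [ 0.055 -0.007 -0.004] turn units [ 0.02 -0.01  0.01]
```

Request:
arm_command(
  targets=[
    {"x": 0.02, "y": 0, "z": -0.003, "ax": 0, "ay": 0, "az": 0},
    {"x": 0.02, "y": 0, "z": 0, "ax": 0, "ay": 0, "az": 0},
    {"x": 0.013, "y": 0, "z": 0, "ax": 0, "ay": 0, "az": 0},
    {"x": 0, "y": 0, "z": 0, "ax": 0, "ay": 0, "az": 0},
  ],
)

```text
time_s: 28.75
tool_pos: [0.5736, 0.1149, 0.1123]
orientation: [[0.237, -0.971, 0.0], [-0.971, -0.237, 0.0], [0.0, -0.0, -1.0]]
force: [-0.7, 0.4, 0.1]
finger_gap: 0.004
grasp_force: 0.0
```

Request:
arm_command(
  targets=[
    {"x": 0.005, "y": 0, "z": 0, "ax": 0, "ay": 0, "az": 0},
    {"x": 0, "y": 0, "z": 0, "ax": 0, "ay": 0, "az": 0},
  ],
)

```text
time_s: 29.0
tool_pos: [0.5738, 0.1139, 0.1121]
orientation: [[0.238, -0.971, -0.0], [-0.971, -0.238, -0.0], [0.0, 0.0, -1.0]]
force: [0.2, -0.5, 0.7]
finger_gap: -0.001
grasp_force: 0.0
```

Request:
arm_command(
  targets=[
    {"x": 0.005, "y": 0, "z": 0, "ax": 0, "ay": 0, "az": 0},
    {"x": 0, "y": 0, "z": 0, "ax": 0, "ay": 0, "az": 0},
  ],
)

```text
time_s: 29.25
tool_pos: [0.5741, 0.1124, 0.1121]
orientation: [[0.238, -0.971, -0.0], [-0.971, -0.238, -0.0], [0.0, 0.0, -1.0]]
force: [-0.6, -0.2, 0.1]
finger_gap: 0.001
grasp_force: 0.0
```

Request:
arm_command(
  targets=[
    {"x": 0.005, "y": 0, "z": 0, "ax": 0, "ay": 0, "az": 0},
    {"x": 0, "y": 0, "z": 0, "ax": 0, "ay": 0, "az": 0},
  ],
)

```text
time_s: 29.5
tool_pos: [0.5744, 0.1116, 0.1121]
orientation: [[0.238, -0.971, 0.0], [-0.971, -0.238, 0.001], [-0.001, -0.0, -1.0]]
force: [0.0, 2.7, 0.6]
finger_gap: 0.0
grasp_force: 1.8
```

Request:
arm_command(
  targets=[
    {"x": 0.004, "y": 0, "z": 0, "ax": 0, "ay": 0, "az": 0},
    {"x": 0, "y": 0, "z": 0, "ax": 0, "ay": 0, "az": 0},
  ],
)

```text
time_s: 29.75
tool_pos: [0.5745, 0.1114, 0.1121]
orientation: [[0.239, -0.971, -0.0], [-0.971, -0.239, 0.003], [-0.003, -0.001, -1.0]]
force: [-3.3, 7.6, 0.2]
finger_gap: 0.002
grasp_force: 4.0
```

```bash
python3 n.py
```

```text
t 29.75 meter mm [ 45.4  82.9 112.1] F meter [-1.46  8.13  0.16] gap 0.002 q [ 31.   2. -10.  -0. -78. -17.]
```

Request:
arm_command(
  targets=[
    {"x": -0.04, "y": 0, "z": 0, "ax": 0, "ay": 0, "az": 0},
    {"x": -0.05, "y": 0, "z": -0.1, "ax": 0, "ay": 0, "az": 0},
    {"x": -0.02, "y": 0, "z": -0.17, "ax": 0, "ay": 0, "az": 0},
    {"x": 0, "y": 0.1, "z": -0.13, "ax": 0, "ay": 0, "az": 0},
    {"x": 0, "y": 0, "z": 0, "ax": 0, "ay": 0, "az": 0},
  ],
)

```text
time_s: 30.38
tool_pos: [0.5383, 0.1348, 0.2373]
orientation: [[0.238, -0.971, 0.008], [-0.971, -0.238, 0.002], [-0.0, -0.008, -1.0]]
force: [-0.4, -0.1, 0.1]
finger_gap: 0.001
grasp_force: 0.0
```

```bash
python3 n.py -49 55.5 192 ;python3 tile.py wrist top; python3 look.py w3; python3 -c "
import cv2
i=cv2.imread('pics/w3.png');cv2.imwrite('pics/w3v.png',cv2.resize(i,(784,588),interpolation=cv2.INTER_CUBIC))"
```

```text
t 30.38 meter mm [ 15.7 114.2 237.3] F meter [-0.37 -0.    0.14] gap 0.001 q [ 35.  -5.  -4.   0. -91. -21.]
shift units [0.195 0.217 0.149] turn units [-0.05  0.    0.01]
wrist centre [-65.3  64.1] size [41.6 41.3] ang 0.18 min [-86.1  43.4] max [-44.6  84.7]
wrist centre [48.6 31.9] size [78.8 78.7] ang 89.57 min [ 9.1 -7.7] max [87.6 71.2]
top centre [45.7 30.4] size [75.2 74.9] ang 0.13 min [ 8.3 -6.9] max [82.9 67.7]
```

View pics/w3v.png

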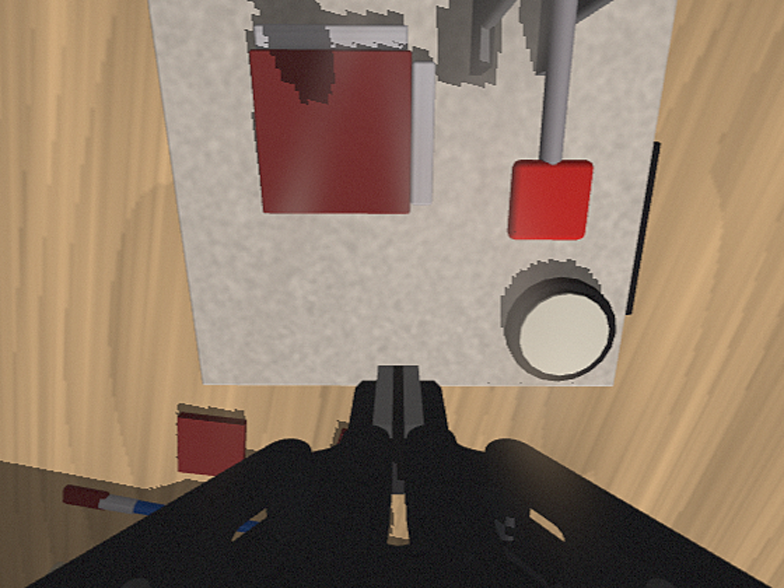

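The tile lies flush on both stops: the end stop behind its top edge at (330,45) and the side stop at (422,130). The puck and key are untouched. Now to the key.

Request:
arm_command(
  targets=[
    {"x": 0.1, "y": 0.11, "z": 0, "ax": 0, "ay": 0, "az": 0},
    {"x": 0.095, "y": 0.105, "z": 0, "ax": 0, "ay": 0, "az": 0},
    {"x": 0, "y": 0, "z": 0.08, "ax": 0, "ay": 0, "az": 0},
    {"x": 0, "y": 0, "z": 0.05, "ax": 0, "ay": 0, "az": 0},
    {"x": 0, "y": 0, "z": 0.015, "ax": 0, "ay": 0, "az": 0},
    {"x": 0, "y": 0, "z": 0, "ax": 0, "ay": 0, "az": 0},
  ],
)

```text
time_s: 31.28
tool_pos: [0.4892, 0.0627, 0.1882]
orientation: [[0.238, -0.971, -0.001], [-0.971, -0.238, -0.001], [0.001, 0.001, -1.0]]
force: [0.3, -0.4, 0.2]
finger_gap: 0.001
grasp_force: 0.0
```

```bash
python3 n.py -49 55.5 184
python3 - <<'E'
from tile import *
c=pickle.load(open("w3.pkl","rb"))
print("key",((ray("wrist",[[393,143]],.167,c)[:,:2]-M[:2])@R*1e3).round(1))
E
```

```text
t 31.27 meter mm [-49.   55.6 188.2] F meter [ 0.23 -0.47  0.21] gap 0.001 q [ 31. -14. -17.   0. -88. -17.]
shift units [ 0.    -0.     0.014] turn units [ 0.01 -0.01  0.02]
key [[-45.8  56.3]]
```

Request:
arm_command(
  targets=[
    {"x": 0, "y": -0.004, "z": 0.01, "ax": 0, "ay": 0, "az": 0},
    {"x": 0, "y": 0, "z": 0.01, "ax": 0, "ay": 0, "az": 0},
    {"x": 0, "y": 0, "z": 0.01, "ax": 0, "ay": 0, "az": 0},
  ],
)

```text
time_s: 31.65
tool_pos: [0.491, 0.0631, 0.1828]
orientation: [[0.238, -0.971, 0.004], [-0.971, -0.238, 0.001], [0.0, -0.004, -1.0]]
force: [-0.9, -0.5, 3.4]
finger_gap: 0.005
grasp_force: 1.0
```

Request:
arm_command(
  targets=[
    {"x": 0, "y": 0, "z": 0.007, "ax": 0, "ay": 0, "az": 0},
  ],
)

```text
time_s: 31.78
tool_pos: [0.4912, 0.0629, 0.1803]
orientation: [[0.238, -0.971, 0.004], [-0.971, -0.238, 0.0], [0.001, -0.004, -1.0]]
force: [-3.8, 0.8, 13.5]
finger_gap: 0.001
grasp_force: 6.6
```

Request:
arm_command(
  targets=[
    {"x": 0, "y": 0, "z": 0.007, "ax": 0, "ay": 0, "az": 0},
    {"x": 0, "y": 0, "z": 0, "ax": 0, "ay": 0, "az": 0},
  ],
)

```text
time_s: 32.02
tool_pos: [0.4904, 0.0629, 0.1757]
orientation: [[0.238, -0.971, 0.001], [-0.971, -0.238, 0.0], [-0.0, -0.001, -1.0]]
force: [1.1, -0.5, 1.8]
finger_gap: 0.004
grasp_force: 0.8
```

```bash
python3 n.py; python3 tile.py top
```

```text
t 32.02 meter mm [-47.8  55.6 175.7] F meter [ 1.   -0.76  1.78] gap 0.004 q [ 31. -14. -18.   0. -86. -17.]
```

Request:
arm_command(
  targets=[
    {"x": 0, "y": 0, "z": 0.003, "ax": 0, "ay": 0, "az": 0},
    {"x": 0, "y": 0, "z": 0, "ax": 0, "ay": 0, "az": 0},
    {"x": 0, "y": 0, "z": 0, "ax": 0, "ay": 0, "az": 0},
    {"x": 0, "y": 0, "z": 0, "ax": 0, "ay": 0, "az": 0},
    {"x": 0, "y": 0, "z": 0, "ax": 0, "ay": 0, "az": 0},
    {"x": 0, "y": 0, "z": 0, "ax": 0, "ay": 0, "az": 0},
  ],
)

```text
time_s: 32.83
tool_pos: [0.4902, 0.0629, 0.1745]
orientation: [[0.238, -0.971, 0.0], [-0.971, -0.238, -0.0], [0.0, -0.0, -1.0]]
force: [0.8, 0.3, 2.6]
finger_gap: -0.001
grasp_force: 0.9
```

```bash
python3 n.py
python3 - <<'E'
from tile import *
# predict black-arm visibility: brightness of pixels at raised pad vs pad-down position in scene view
i=r.capture("scene");cv2.imwrite("pics/s4.png",i)
from scipy.spatial.transform import Rotation as Ro
W=lambda P:np.c_[np.array(P)[:,:2]/1e3@R.T+M[:2],np.array(P)[:,2]/1e3]
P=W([[45,30,115],[45,0,120],[45,-30,122],[45,-60,121],[45,-40,205],[-95,-36+6,202],[-95,-154,210]])
ref=cv2.imread("pics/scene0.png")
for n,q in zip(["pad","a1","a2","a3","raised","bar closed","bar open"],proj("scene",P).round().astype(int)):
    print(n,q,i[q[1]-1:q[1]+2,q[0]-1:q[0]+2].mean((0,1)).round(),ref[q[1]-1:q[1]+2,q[0]-1:q[0]+2].mean((0,1)).round())
E
```

```text
t 32.83 meter mm [-48.   55.6 174.5] F meter [0.85 0.12 2.59] gap -0.001 q [ 31. -14. -18.   0. -86. -17.]
pad [281 237] [29. 31. 35.] [30. 31. 33.]
a1 [271 234] [27. 29. 32.] [46. 48. 50.]
a2 [261 232] [24. 25. 28.] [33. 36. 40.]
a3 [252 230] [20. 25. 27.] [28. 31. 33.]
raised [257 215] [47. 49. 51.] [45. 47. 49.]
bar closed [273 179] [ 86. 118. 142.] [154.  76.  37.]
bar open [233 170] [ 90. 128. 157.] [41. 59. 72.]
```

The arm is down on the tile. Lift off the key straight up and clear away.

Request:
arm_command(
  targets=[
    {"x": 0, "y": 0, "z": -0.05, "ax": 0, "ay": 0, "az": 0},
    {"x": 0, "y": 0, "z": -0.1, "ax": 0, "ay": 0, "az": 0},
    {"x": 0, "y": 0, "z": -0.15, "ax": 0, "ay": 0, "az": 0},
    {"x": -0.18, "y": 0, "z": 0, "ax": 0, "ay": 0, "az": 0},
    {"x": -0.18, "y": 0, "z": 0, "ax": 0, "ay": 0, "az": 0},
    {"x": -0.18, "y": 0, "z": 0, "ax": 0, "ay": 0, "az": 0},
    {"x": -0.15, "y": 0, "z": 0, "ax": 0, "ay": 0, "az": 0},
    {"x": 0, "y": 0, "z": 0, "ax": 0, "ay": 0, "az": 0},
  ],
)

```text
time_s: 33.88
tool_pos: [0.4398, 0.2662, 0.2643]
orientation: [[0.241, -0.97, -0.002], [-0.97, -0.241, -0.001], [0.0, 0.002, -1.0]]
force: [-0.3, -0.1, 0.1]
finger_gap: -0.004
grasp_force: 0.0
```

```bash
python3 n.py; python3 tile.py top
python3 - <<'E'
from tile import *
ref=cv2.imread("pics/top0.png");i=r.capture("top");s=r.capture("scene");cv2.imwrite("pics/s5.png",s);cv2.imwrite("pics/t5.png",i)
def blue(im,n,box):
    h=cv2.cvtColor(im,cv2.COLOR_BGR2HSV);m=(h[...,0]>100)&(h[...,0]<130)&(h[...,1]>150)&(h[...,2]>80)
    y,x=np.nonzero(m[box[1]:box[3],box[0]:box[2]]);print(n,"bar",len(x),x.mean()+box[0],y.mean()+box[1])
W=lambda P:np.c_[np.array(P)[:,:2]/1e3@R.T+M[:2],np.array(P)[:,2]/1e3]
blue(i,"top",(270,190,360,270));blue(s,"scene",(200,140,330,230))
for t in (0,.09,.2,1.13): print(t,proj("top",W([[-95,-100+105*np.sin(.65-t),120+105*np.cos(.65-t)]])).round(1),proj("scene",W([[-95,-100+105*np.sin(.65-t),120+105*np.cos(.65-t)]])).round(1))
h=cv2.cvtColor(i,cv2.COLOR_BGR2HSV);m=((h[...,0]<8)|(h[...,0]>170))&(h[...,1]>110)&(h[...,2]>30)
y,x=np.nonzero(m[150:240,200:330]);q=np.c_[x+200.,y+150.];p=(ray("top",q,.102)[:,:2]-M[:2])@R*1e3
p=p[(p[:,0]>-15)];print("tile red extent",np.percentile(p,1,0).round(1),np.percentile(p,99,0).round(1),len(p))
h=cv2.cvtColor(cv2.absdiff(i,ref),cv2.COLOR_BGR2GRAY)
E
```

```text
t 33.88 meter mm [-49.  265.1 264.3] F meter [-0.28  0.01  0.08] gap -0.004 q [ 54. -11.  -6.  -0. -95. -40.]
top bar 0 nan nan
scene bar 0 nan nan
0 [[304.7 223.2]] [[270.7 178.6]]
0.09 [[308.  222.3]] [[268.1 177. ]]
0.2 [[312.3 221.1]] [[264.8 175.2]]
1.13 [[351.5 212. ]] [[235.  169.8]]
tile red extent [ 8.6 -5.9] [82.2 67.3] 528<stdin>:5: RuntimeWarning: Mean of empty slice.
  ret = ret.dtype.type(ret / rcount)
```

Run:
```python
import cv2,numpy as np
for n,b in(("t5",(270,190,365,270)),("s5",(200,140,330,230))):
    i=cv2.imread(f"pics/{n}.png");h=cv2.cvtColor(i,cv2.COLOR_BGR2HSV);m=(h[...,0]>95)&(h[...,0]<135)&(h[...,1]>90)&(h[...,2]>25)
    y,x=np.nonzero(m[b[1]:b[3],b[0]:b[2]]);print(n,len(x),x.mean()+b[0],y.mean()+b[1])
i=cv2.imread("pics/t5.png");print(i[178:200:3,255:300:3].sum(2).tolist())
```

```text
t5 144 307.5138888888889 221.34027777777777
s5 56 268.67857142857144 178.35714285714286
[[121, 113, 58, 63, 59, 62, 64, 66, 67, 67, 77, 129, 205, 250, 251], [112, 103, 59, 68, 72, 55, 55, 91, 92, 234, 254, 255, 261, 255, 253], [114, 117, 62, 59, 59, 60, 108, 115, 117, 153, 258, 253, 255, 257, 255], [116, 115, 108, 70, 65, 101, 120, 119, 116, 119, 259, 251, 258, 255, 253], [114, 115, 116, 116, 117, 115, 112, 115, 116, 117, 246, 243, 257, 254, 261], [116, 113, 120, 122, 116, 117, 119, 113, 169, 204, 254, 263, 253, 263, 257], [134, 115, 114, 159, 195, 214, 255, 255, 261, 256, 256, 255, 254, 201, 187], [212, 427, 484, 493, 413, 253, 245, 243, 257, 258, 255, 262, 155, 161, 146]]
```

The bar sits at (307.5,221.3) in top and (268.7,178.4) in scene. That matches an opening of 0.09 rad, arm closed on the tile, and the tile is in place. Handing in.

```bash
python3 -c "
from rig import r
print(r.close_job())"
```

```text
the job is handed in; nothing more can be done
None
```

The red tile is flush against both stops and the sample arm is closed on it. The job was handed in at about 34 s. On the way, the first lever push slipped over the bar (about 31 N up), and the later one ran past the catch into the buffer at up to about 29 N before I eased back.

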